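Stack plate electrodes and specimen in the dielectric holder, close contact arm

TASK

Set up the specimen holder for a dielectric measurement: build a flat stack on its steel table in the order lower electrode (largest), brown laminate specimen, upper electrode (smallest, boss up), every piece centred so that its whole underside is carried by the one below. The upper electrode was left standing on the table, so put it aside first. Then swing the contact arm over so that its foot rests on the boss of the upper electrode, and leave everything else on the bench where it is.

Things in the scene. Friction and masses are not known exactly. Their poses are not given: they have to be found in the camera images.
- holder: Specimen holder, fixed to the bench. Origin on the bench under the table centre, z up. Grey base plate 20 mm high, 120 mm along x (centred), from -95 to +155 mm along y. A two-cheek bracket (40 x 30 mm, top 109 mm above the bench) stands at y = +125 mm; a black binding post (13 mm across, top 36 mm above the bench) at x = -42, y = -68 mm.
- table (a point): Centre of the top face of the holder's square steel table, 84 x 84 mm, sides along the holder's x and y, 42 mm above the bench. Round it, in robot base coordinates: bench front edge at x = 0.33 m; behind it a meter (front x = 0.50, y 0.03 to 0.39, 0.12 m high, parcels on top to 0.20 m) and a power supply (front x = 0.587, y -0.36 to -0.11, 0.15 m high and more).
- hinge (a point): Middle of the contact arm's hinge axis, which runs along the holder's x: y = +125, z = +94 mm in the holder's frame.
- contact_arm (a joint): Hinge angle of the contact arm (16 mm wide, 10 thick, 140 g), rad: 0 = level over the table, grows as it opens, 1.57 = upright, stop at 1.85. Starts open, leaning back away from the table. It swings in the holder's y-z plane, damped, without a spring: pushed past upright it sinks by its own weight in 1 to 2 s onto what is below; on a complete stack it rests at 0 within 0.02 rad.
- handle (a point): Centre of the black cross bar at the free end of the contact arm, 160 mm from the hinge axis; the bar is 12 mm thick and 72 mm long, parallel to the hinge. When the arm stands open the bar is the highest thing on the holder, about 245 to 260 mm above the bench.
- foot (a point): Centre of the end face of the brass contact foot, 12 mm across, on the arm 125 mm from the hinge axis, 20 mm from the arm's middle plane on the side that faces down when the arm is closed; it comes down over the table centre.
- lower_electrode: Lower electrode: plain steel plate, 66 x 66 mm, 10 mm thick, 330 g, lying flat. Origin at the centre of its underside, x and y along its sides, z up. A small brass terminal lug (12 mm wide) sticks out 8 mm from the middle of its -x side; the two y sides are plain.
- specimen: Specimen: plain brown laminate plate, 56 x 56 mm, 6 mm thick, 30 g, lying flat. Origin at the centre of its underside, x and y along its sides, z up. Tweezers lie close along its +x side.
- upper_electrode: Upper electrode: brass disc, 40 mm across and 10 mm thick, with a round boss 22 mm across and 6 mm high on top (16 mm in all), 127 g. Origin at the centre of its underside, z up. It starts standing on the holder's table, where it was left.
- lower_electrode_corner0 (a point): Underside corner of the lower electrode at (+33, +33, 0) mm in its body frame.
- lower_electrode_corner1 (a point): Underside corner of the lower electrode at (+33, -33, 0) mm in its body frame.
- lower_electrode_corner2 (a point): Underside corner of the lower electrode at (-33, -33, 0) mm in its body frame.
- lower_electrode_corner3 (a point): Underside corner of the lower electrode at (-33, +33, 0) mm in its body frame.
- specimen_corner0 (a point): Underside corner of the specimen at (+28, +28, 0) mm in its body frame.
- specimen_corner1 (a point): Underside corner of the specimen at (+28, -28, 0) mm in its body frame.
- specimen_corner2 (a point): Underside corner of the specimen at (-28, -28, 0) mm in its body frame.
- specimen_corner3 (a point): Underside corner of the specimen at (-28, +28, 0) mm in its body frame.
- tweezers: Bystander, not to be moved: steel tweezers lying flat, 14 x 124 x 9 mm, long along body y, beside the specimen. Origin at the centre of its underside.
- weight_100g: Bystander, not to be moved: brass calibration weight with a knob, standing, 22 mm across, 36 mm high, beside the lower electrode. Origin at the centre of its underside.
- tape_kapton: Bystander, not to be moved: roll of amber tape lying flat, 59 mm across, 19 mm high. Origin at the centre of its underside.
- coil_standard: Bystander, not to be moved: grey round coil standard with two pins up, 50 mm across, 46 mm high. Origin at the centre of its underside.
- disc_bakelite: Bystander, not to be moved: brown sample disc, 35 mm across, 10 mm high. Origin at the centre of its underside.
- adapter_bnc_banana: Bystander, not to be moved: black coaxial-to-banana adapter lying flat, 30 x 74 x 15 mm, long along body y. Origin at the centre of its underside.
- screwdriver_red: Bystander, not to be moved: screwdriver with a red handle lying flat, 16 x 157 x 16 mm, long along body y. Origin at the centre of its underside.

How it is judged:
By the outcome, as a careful person would: the job done as asked, in the order asked, and still so for the second after the job is handed in, with the robot touching nothing.
It also fails if it takes over 72 s, if anything falls off the work surface, if the arm or the gripper's body presses on something with over 40 N, if the wrist force passes 120 N, or if a joint passes its speed limit or range.

ROBOT

A 6-joint arm with a two-finger parallel gripper is mounted at the origin on a cart in front of the work surface, level with it; the furniture and walls round the work are solid. World frame = base frame: x ahead of the robot, y to its left, z up, the work surface at z = 0. Lengths are in m, angles in rad, forces in N, time in s.
With the tool pointing down it reaches from about 0.35 to 0.925 m from the base axis. Payload 6.4 kg.
Tool frame: the origin (TCP) lies between the finger pads; the fingertips stand 14 mm ahead of it and the grasp point (between the pads) lies 5 mm behind it; x points along the fingers, y is the direction in which the jaws open and shut, and the axes are right-handed (so a half turn about x gives the same grasp; the last joint's range is limited). The gripper opens to 94 mm and grips with 3 to 60 N. Pads are 16 mm wide; open, the fingers measure 119 mm over their backs; the gripper's body (75 mm by 177 mm) begins 78 mm behind the grasp point.
Start: joints at [-1.419, 0.245, 1.558, -0, 1.339, -0.174], TCP at [0.208, -0.616, 0.219] pointing down, gripper open.
Joint ranges: [-3.13, 3.13], [-1.02, 2.26], [0.13, 2.54], [-0.95, 4.09], [0.21, 2.88], [-2.74, 2.74]. Speed limits (rad/s): [2.57, 2.57, 3.14, 3.14, 3.14, 3.14].

INTERFACE

Orientations are given as a rotation vector (axis times angle).
In Python, from bench import robot gives the robot as it stands. The module is installed in compiled form; this text tells all that it offers.
- The arm moves only by the shell command python3 -m handwheel 'ROWS' [FORCE]. ROWS is JSON, one flat list of numbers, 7 for each row, row after row: the shift along the tool's x, y, z in mm, then the turn, a rotation vector about the tool's x, y, z in degrees, then the gripper command: -1 is shut, 1 is fully open, values between are in proportion. A call has 1 to 12 rows; each row is the pose to reach, as a shift and turn from the pose commanded when the call began, along the tool's axes at that moment; what a row does not reach only later rows make up. A row lasts 1/10 s, in which the tool goes at most 50 mm and 8.59 degrees, less where a joint would pass 70% of its speed; a pose out of reach is approached as far as the arm can. A call with a gripper value outside its range is refused whole. The fingers move at their own pace and stop on an object; FORCE is the grip in N (left out, the last holds). Time passes only in rows, so rows that repeat a pose let the fingers close. It gives the time, the measured TCP pose, the force and the opening at its end, in the units of the state.
- robot.get_obs(): the state, without advancing time (a new reading comes with each control period).
- robot.camera(name): name is "side" or "top" or "wrist"; returns the picture (480x640x3 uint8, red, green, blue); there is no depth.
- robot.camera_params(name): a dict with "K" (3x3 intrinsics, pixels), "world_from_camera" (4x4, takes a point from camera to world coordinates). Camera axes: x right, y down, z forward; pixel columns grow to the right and rows downward; lengths in m; the calibration is good to about 2 mm. The wrist camera is an equidistant fisheye: a pixel r from the principal point sees the ray r / f radians off the axis. A picture is of the moment at which its call begins: read the wrist's pose just before it. camera_params takes no time and is no camera call; for the wrist camera it gives the pose at the moment of the call.
- robot.close_job(): hands the job in, once; it reports no verdict.
The state is a dict: "clock": time; "qpos": joint angles; "joint_velocities": joint speeds; "joint_torque": joint torques, N m; "ee_pos": TCP position; "orientation": TCP orientation; "wrist_force": force on the tool from outside, world axes, zero at the start; "torque": the same for the moment, N m; "width": finger opening in m.
Only numpy, scipy, OpenCV 4.12 (cv2) and the standard library are available. Lean on these libraries where they do the work, as an engineer would, in place of code of your own. Each camera call takes 0.05 s, during which the arm holds its last target.

## Working session

There is one attempt and no reset: what is moved stays moved. The work goes in short steps, Python scripts to look and compute and a shell command to move; the robot and the scene stay as the last step left them, time stands still between calls to the robot, and variables do not carry over. Pictures are saved under pics/ and viewed, and the job is handed in when it is done.

```bash
mkdir -p pics; ls; python3 - <<'E'
from bench import robot
import cv2,numpy as np
np.set_printoptions(precision=4,suppress=True)
print(robot.get_obs())
for n in ("side","top"):
    im=robot.camera(n); cv2.imwrite(f"pics/{n}0.png",im[:,:,::-1])
    p=robot.camera_params(n); print(n,p["K"],p["world_from_camera"])
p=robot.camera_params("wrist"); print(p)
E
```

```text
pics
{'clock': 0.0, 'qpos': array([-1.4191,  0.2458,  1.559 , -0.    ,  1.3387, -0.1741]), 'joint_velocities': array([ 0.0007, -0.0002, -0.0019,  0.0008, -0.0006, -0.0002]), 'joint_torque': array([  0.0001, -41.5834, -31.46  ,   0.0685,   0.0332,  -0.0001]), 'ee_pos': array([ 0.208 , -0.6152,  0.2184]), 'orientation': array([ 2.0459,  0.3383, -2.0459]), 'wrist_force': array([-0.8737,  0.073 , -0.062 ]), 'torque': array([-0.0127,  0.0135,  0.0477]), 'width': 0.09431138159554345}
side [[515.9988   0.     308.3249]
 [  0.     515.9988 229.8314]
 [  0.       0.       1.    ]] [[-0.8728 -0.1872  0.4508 -0.1064]
 [-0.4877  0.3731 -0.7893  1.0578]
 [-0.0204 -0.9087 -0.4169  0.6173]
 [ 0.      0.      0.      1.    ]]
top [[575.0894   0.     323.3869]
 [  0.     575.0894 232.6413]
 [  0.       0.       1.    ]] [[-0.0036 -0.9889  0.1487  0.2576]
 [-0.9999  0.0051  0.01    0.0437]
 [-0.0106 -0.1487 -0.9888  1.566 ]
 [ 0.      0.      0.      1.    ]]
{'K': array([[371.6483,   0.    , 316.0232],
       [  0.    , 371.6483, 239.0273],
       [  0.    ,   0.    ,   1.    ]]), 'world_from_camera': array([[ 0.3197, -0.9115, -0.2587,  0.2836],
       [-0.9475, -0.3081, -0.0855, -0.5904],
       [-0.0017,  0.2725, -0.9622,  0.3843],
       [ 0.    ,  0.    ,  0.    ,  1.    ]])}
```

View pics/top0.png

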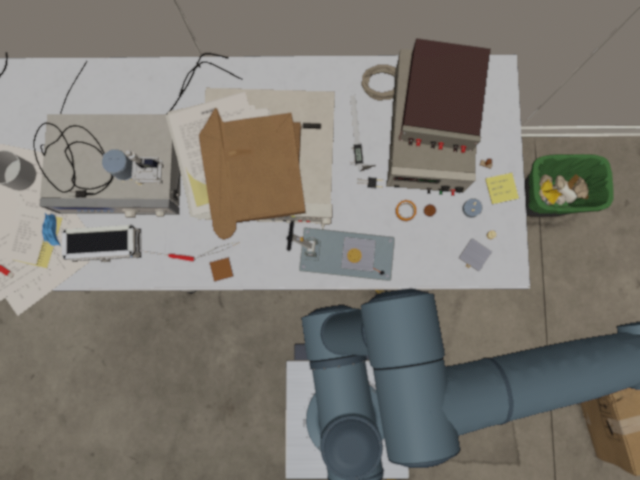

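View pics/side0.png

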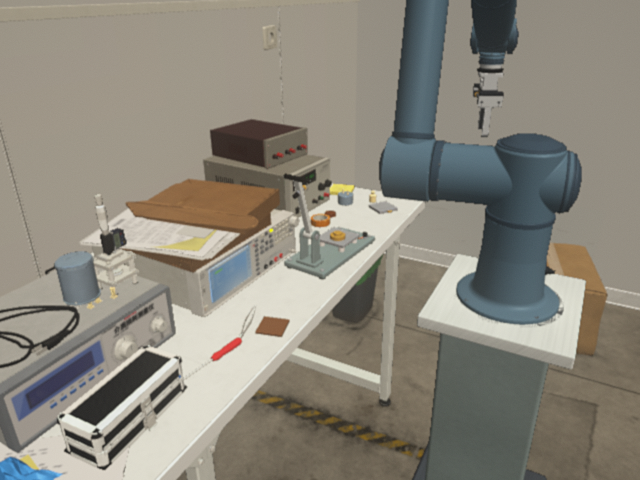

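```bash
cat > h.py <<'E'
from bench import robot
import cv2,numpy as np
from scipy.spatial.transform import Rotation as R
np.set_printoptions(precision=4,suppress=True)
def ray(P,name,u,v):
    K=P["K"];T=P["world_from_camera"]
    x=(u-K[0,2])/K[0,0];y=(v-K[1,2])/K[1,1]
    if name=="wrist":
        th=np.hypot(x,y); s=np.sin(th)/th if th>1e-9 else 1
        d=np.array([x*s,y*s,np.cos(th)])
    else: d=np.array([x,y,1.])
    return T[:3,3],T[:3,:3]@d
def pix2w(P,name,u,v,z):
    o,d=ray(P,name,u,v); return o+d*(z-o[2])/d[2]
def w2pix(P,name,p):
    K=P["K"];T=P["world_from_camera"]; c=T[:3,:3].T@(np.asarray(p,float)-T[:3,3])
    if name=="wrist":
        r=np.hypot(c[0],c[1]); th=np.arctan2(r,c[2]); x,y=c[0]/r*th,c[1]/r*th
    else: x,y=c[0]/c[2],c[1]/c[2]
    return np.array([K[0,0]*x+K[0,2],K[1,1]*y+K[1,2]])
def rectify(im,P,name,x0,x1,y0,y1,z,s=0.5e-3):
    """ortho view at height z: image up=+x, left=+y; s m/px"""
    nx=int(round((x1-x0)/s)); ny=int(round((y1-y0)/s))
    X=x1-(np.arange(nx)+.5)*s; Y=y1-(np.arange(ny)+.5)*s
    YY,XX=np.meshgrid(Y,X)
    K=P["K"];T=P["world_from_camera"]
    c=(np.stack([XX,YY,np.full_like(XX,z)],-1)-T[:3,3])@T[:3,:3]
    if name=="wrist":
        r=np.hypot(c[...,0],c[...,1]); th=np.arctan2(r,c[...,2]); x,y=c[...,0]/r*th,c[...,1]/r*th
    else: x,y=c[...,0]/c[...,2],c[...,1]/c[...,2]
    return cv2.remap(im,(K[0,0]*x+K[0,2]).astype(np.float32),(K[1,1]*y+K[1,2]).astype(np.float32),cv2.INTER_CUBIC)
E
python3 - <<'E'
from h import *
P=robot.camera_params("top")
im=cv2.imread("pics/top0.png")
a=rectify(im,P,"top",0.32,0.52,-0.40,0.40,0.0,1e-3)
for k in range(0,800,50): cv2.line(a,(k,0),(k,4 if k%100 else 10),(0,0,255),1)
cv2.imwrite("pics/rect0.png",a)
for n,u,v in [("disc",354,256),("lower",475,254),("w",491,235),("spec",221,269),("post",382,272)]:
    print(n,pix2w(P,"top",u,v,0.0))
E
```

```text
disc [ 0.4281 -0.024   0.    ]
lower [ 0.432  -0.3544  0.    ]
w [ 0.4842 -0.4004  0.    ]
spec [0.3941 0.3397 0.    ]
post [ 0.3839 -0.0997  0.    ]
```

View pics/rect0.png

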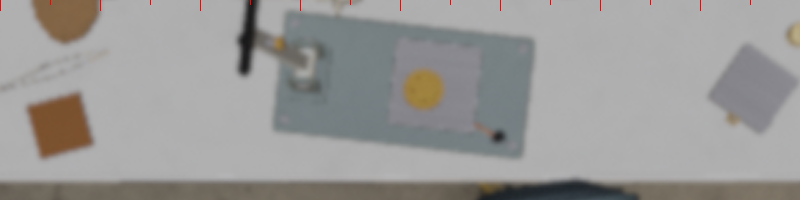

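```bash
cat >> h.py <<'E'
def state():
    o=robot.get_obs(); Rm=R.from_rotvec(o["orientation"]).as_matrix()
    return o,Rm
def tgtR(yaw_deg):
    """tool x down; tool y (jaws) at world angle yaw_deg from +x; z=x cross y"""
    a=np.deg2rad(yaw_deg); x=np.array([0,0,-1.]);y=np.array([np.cos(a),np.sin(a),0]);return np.stack([x,y,np.cross(x,y)],1)
def plan(pos,yaw):
    o,Rm=state(); p=np.asarray(o["ee_pos"])
    d=Rm.T@(np.asarray(pos)-p)*1000; r=R.from_matrix(Rm.T@tgtR(yaw)).as_rotvec()*180/np.pi
    print("t",round(float(o["clock"]),2),"tcp",p,"yaw",np.degrees(np.arctan2(Rm[1,1],Rm[0,1])).round(2),"x",Rm[:,0],"q",np.asarray(o["qpos"]).round(2),"F",np.asarray(o["wrist_force"]).round(1),"w",round(o["width"]*1000,1))
    print("shift",d.round(1),"rot",r.round(2))
def shoot(name,tag):
    P=robot.camera_params(name); im=robot.camera(name)[:,:,::-1].copy(); cv2.imwrite(f"pics/{tag}.png",im)
    np.savez(f"pics/{tag}.npz",K=P["K"],world_from_camera=P["world_from_camera"]); return P,im
def load(tag):
    z=np.load(f"pics/{tag}.npz"); return {k:z[k] for k in z},cv2.imread(f"pics/{tag}.png")
E
python3 - <<'E'
from h import *
o,Rm=state(); print(Rm)
P=robot.camera_params("wrist"); T=P["world_from_camera"]
print("cam in tool",Rm.T@(T[:3,3]-o["ee_pos"]), Rm.T@T[:3,:3])
plan([0.40,-0.20,0.24],90); plan([0.40,-0.20,0.24],-90)
E
```

```text
[[-0.0003  0.3201 -0.9474]
 [ 0.0017 -0.9474 -0.3201]
 [-1.     -0.0016 -0.0003]]
cam in tool [-0.1657  0.0003 -0.0797] [[ 0.0001 -0.2728  0.9621]
 [ 1.     -0.0004 -0.0002]
 [ 0.0004  0.9621  0.2728]]
t 0.1 tcp [ 0.208  -0.6153  0.2185] yaw -71.33 x [-0.0003  0.0017 -1.    ] q [-1.42  0.25  1.56 -0.    1.34 -0.17] F [0.  0.6 0.1] w 94.2
shift [ -20.9 -332.  -314.9] rot [-161.33   -0.14   -0.  ]
t 0.1 tcp [ 0.208  -0.6153  0.2185] yaw -71.33 x [-0.0003  0.0017 -1.    ] q [-1.42  0.25  1.56 -0.    1.34 -0.17] F [0.  0.6 0.1] w 94.2
shift [ -20.9 -332.  -314.9] rot [18.67 -0.    0.1 ]
```

```bash
python3 -m handwheel '[-21,-332,-315,24.7,0,0,1, -21,-332,-315,24.7,0,0,1, -21,-332,-315,24.7,0,0,1, -21,-332,-315,24.7,0,0,1, -21,-332,-315,24.7,0,0,1, -21,-332,-315,24.7,0,0,1, -21,-332,-315,24.7,0,0,1, -21,-332,-315,24.7,0,0,1, -21,-332,-315,24.7,0,0,1, -21,-332,-315,24.7,0,0,1, -21,-332,-315,24.7,0,0,1, -21,-332,-315,24.7,0,0,1]'
python3 - <<'E'
from h import *
plan([0.40,-0.02,0.2],-96)
shoot("wrist","w1")
E
```

```text
clock: 1.3
ee_pos: [0.3999, -0.2012, 0.2402]
orientation: [-2.166, 0.115, 2.168]
wrist_force: [-0.5, -0.4, 0.5]
width: 0.0943
t 1.3 tcp [ 0.3999 -0.2012  0.2402] yaw -96.07 x [-0.0006 -0.0001 -1.    ] q [-0.72 -0.27  2.03 -0.    1.38  0.96] F [-0.5 -0.4  0.5] w 94.3
shift [  40.2 -180.2   19. ] rot [-0.07  0.03 -0.01]
```

View pics/w1.png

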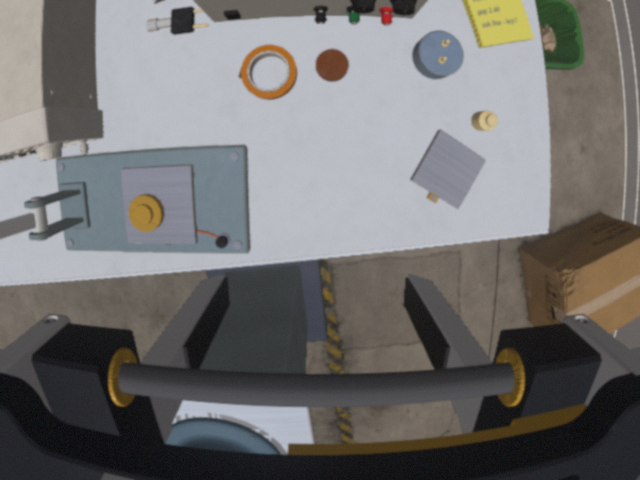

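```bash
python3 - <<'E'
from h import *
P,im=load("w1")
a=rectify(im,P,"wrist",0.33,0.53,-0.15,0.13,0.042,0.5e-3)
b=rectify(im,P,"wrist",0.36,0.52,-0.46,-0.26,0.010,0.5e-3)
cv2.imwrite("pics/r1a.png",a); cv2.imwrite("pics/r1b.png",b)
c=np.zeros((400+20+320,560,3),np.uint8); c[:400]=a; c[420:,:400]=b; 
cv2.imwrite("pics/r1.png",cv2.resize(c,(454,600)) if 0 else c[:, :])
E
```

```text
(no output)
```

View pics/r1a.png

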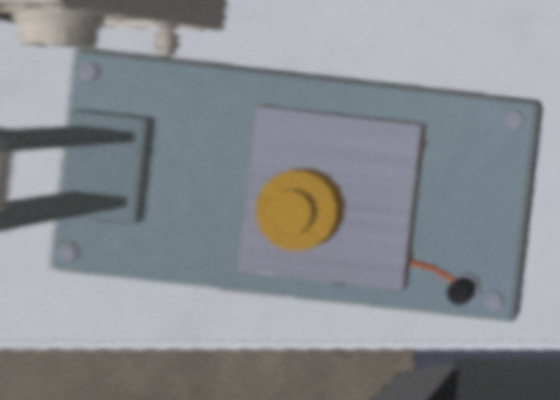

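View pics/r1b.png

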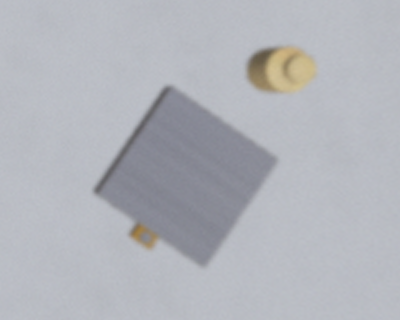

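```bash
cat >> h.py <<'E'
def seg(tag,name,box,z,lo,hi,s=0.5e-3,erode=0,show=None):
    """rectify, HSV threshold, largest blob; world minAreaRect + circle"""
    P,im=load(tag); a=rectify(im,P,name,*box,z,s); hsv=cv2.cvtColor(a,cv2.COLOR_BGR2HSV)
    m=cv2.inRange(hsv,lo,hi)
    m=cv2.morphologyEx(m,cv2.MORPH_OPEN,np.ones((9,9),np.uint8)); m=cv2.morphologyEx(m,cv2.MORPH_CLOSE,np.ones((9,9),np.uint8))
    cs,_=cv2.findContours(m,cv2.RETR_EXTERNAL,cv2.CHAIN_APPROX_NONE); c=max(cs,key=cv2.contourArea)
    r=cv2.minAreaRect(c); (cx,cy),rad=cv2.minEnclosingCircle(c)
    W=lambda u,v:np.array([box[1]-(v+.5)*s,box[3]-(u+.5)*s])
    bp=cv2.boxPoints(r); cw=np.array([W(*q) for q in bp]); e=cw[1]-cw[0]
    print(tag,"rect c",W(*r[0]),"size mm",np.array(r[1])*s*1e3,"edge ang",np.degrees(np.arctan2(e[1],e[0]))%90,"circ",W(cx,cy),rad*s*1e3,"area->d",np.sqrt(cv2.contourArea(c)*4/np.pi)*s*1e3)
    if show:
        cv2.drawContours(a,[c],-1,(0,255,0),1); cv2.polylines(a,[bp.astype(int)],True,(0,0,255),1); cv2.imwrite(f"pics/{show}.png",a)
    return hsv
E
python3 - <<'E'
from h import *
P,im=load("w1")
h=seg("w1","wrist",(0.33,0.53,-0.15,0.13),0.052,(12,120,60),(30,255,255),show="s1")
a=cv2.imread("pics/r1a.png"); H=cv2.cvtColor(a,cv2.COLOR_BGR2HSV)
for u,v in [(380,150),(280,150),(200,150),(310,280)]: print(H[v,u])
b=cv2.imread("pics/r1b.png"); H=cv2.cvtColor(b,cv2.COLOR_BGR2HSV)
for u,v in [(180,180),(100,100),(300,250),(250,160)]: print(H[v,u])
E
```

```text
w1 rect c [ 0.4265 -0.0247] size mm [37.5 39. ] edge ang 0.0 circ [ 0.4262 -0.0249] 20.285728454589844 area->d 38.61711818314592
[116  26 155]
[115  31 150]
[101  41 137]
[106  32 136]
[114  27 150]
[109  14 198]
[111  13 195]
[113  22 151]
```

```bash
python3 - <<'E'
from h import *
plan([0.4265,-0.0248,0.13],-96.3)
E
```

```text
t 1.35 tcp [ 0.3997 -0.2016  0.2402] yaw -96.13 x [-0.0007  0.     -1.    ] q [-0.72 -0.27  2.03 -0.    1.38  0.96] F [-0.1 -0.5  0.5] w 94.1
shift [ 110.2 -178.7   -7.8] rot [ 0.17  0.04 -0.  ]
```

```bash
python3 -m handwheel '[110,-178.7,-7.8,0.2,0,0,1, 110,-178.7,-7.8,0.2,0,0,1, 110,-178.7,-7.8,0.2,0,0,1, 110,-178.7,-7.8,0.2,0,0,1, 110,-178.7,-7.8,0.2,0,0,1, 110,-178.7,-7.8,0.2,0,0,1]'
python3 - <<'E'
from h import *
plan([0.4265,-0.0248,0.06],-96.3)
shoot("wrist","w2")
plan([0.4265,-0.0248,0.06],-96.3)
h=seg("w2","wrist",(0.33,0.53,-0.15,0.10),0.052,(12,120,60),(30,255,255),show="s2")
h=seg("w2","wrist",(0.33,0.53,-0.15,0.10),0.042,(110,16,90),(122,60,255),show="s2b")
E
```

```text
clock: 1.95
ee_pos: [0.4261, -0.0237, 0.1294]
orientation: [-2.163, 0.117, 2.168]
wrist_force: [0.8, 0.5, -0.0]
width: 0.0941
t 1.95 tcp [ 0.4261 -0.0237  0.1294] yaw -96.21 x [-0.0026  0.0004 -1.    ] q [-0.32 -0.2   2.18 -0.    1.16  1.36] F [ 0.8  0.5 -0. ] w 94.1
shift [69.4  1.  -0.7] rot [0.09 0.15 0.01]
t 2.0 tcp [ 0.427  -0.0248  0.1307] yaw -96.28 x [-0.0002 -0.0005 -1.    ] q [-0.32 -0.2   2.18 -0.    1.16  1.36] F [ 0.4 -1.2  0.4] w 94.3
shift [70.7  0.   0.5] rot [ 0.02  0.01 -0.03]
w2 rect c [ 0.427  -0.0232] size mm [38.5 37. ] edge ang 0.0 circ [ 0.4269 -0.0232] 19.829103469848633 area->d 38.35036934779384
w2 rect c [ 0.4308 -0.0346] size mm [83.1722 82.5023] edge ang 83.367485 circ [ 0.4308 -0.0345] 57.8235969543457 area->d 91.7914085701104
```

View pics/w2.png

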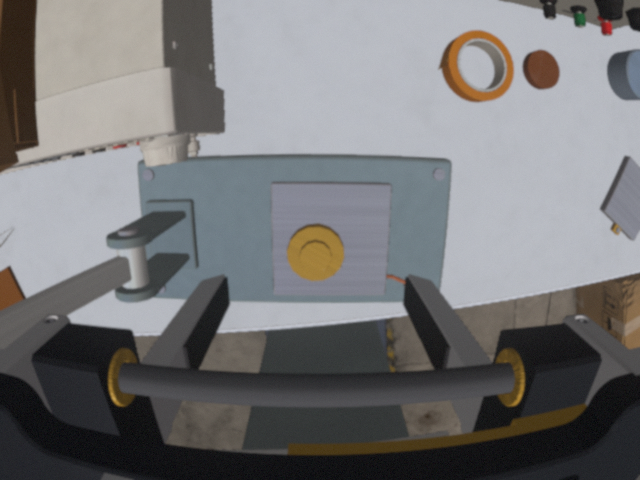

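View pics/s2b.png

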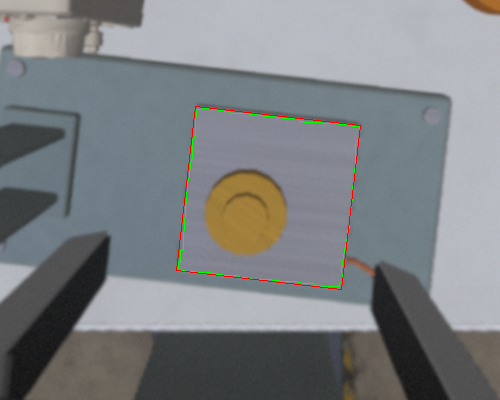

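```bash
python3 -m handwheel '[40,-1.5,0,0,0,0,1, 72,-1.5,0,0,0,0,1, 72,-1.5,0,0,0,0,1, 72,-1.5,0,0,0,0,-1, 72,-1.5,0,0,0,0,-1, 72,-1.5,0,0,0,0,-1, 72,-1.5,0,0,0,0,-1, 72,-1.5,0,0,0,0,-1, 72,-1.5,0,0,0,0,-1, 72,-1.5,0,0,0,0,-1, 72,-1.5,0,0,0,0,-1, 72,-1.5,0,0,0,0,-1]' 25
python3 - <<'E'
from h import *
plan([0.427,-0.0232,0.058],-96.3)
E
```

```text
clock: 3.2
ee_pos: [0.4269, -0.0221, 0.0585]
orientation: [-2.166, 0.118, 2.166]
wrist_force: [-0.1, -0.2, 1.7]
width: 0.0392
t 3.2 tcp [ 0.4269 -0.0221  0.0585] yaw -96.22 x [-0.0001 -0.0001 -1.    ] q [-0.32 -0.06  2.22 -0.    0.99  1.36] F [-0.1 -0.2  1.7] w 39.2
shift [ 0.5  1.1 -0.2] rot [ 0.08  0.01 -0.01]
```

```bash
python3 -m handwheel '[-40,0,0,0,0,0,-1, -50,30,-1.5,0,0,0,-1, -50,80,-4,0,0,0,-1, -50,130,-6.5,0,0,0,-1, -50,175,-8.5,0,0,0,-1, -30,198,-9.9,0,0,0,-1, 10,198,-9.9,0,0,0,-1, 30,198,-9.9,0,0,0,-1, 30,198,-9.9,0,0,0,-1]'
python3 - <<'E'
from h import *
plan([0.415,-0.22,0.0165],-96.3)
E
```

```text
clock: 4.1
ee_pos: [0.4127, -0.218, 0.0251]
orientation: [-2.156, 0.113, 2.169]
wrist_force: [-0.0, 1.2, -1.3]
width: 0.0394
t 4.1 tcp [ 0.4127 -0.218   0.0251] yaw -96.27 x [-0.0059  0.0054 -1.    ] q [-0.73  0.11  2.12  0.    0.92  0.95] F [-0.   1.2 -1.3] w 39.4
shift [ 8.6  1.8 -2.6] rot [0.03 0.37 0.27]
```

```bash
python3 -m handwheel '[0,0,0,0,0,0,-1, 5,0,0,0,0,0,-1, 9,0,0,0,0,0,-1, 10,0,0,0,0,0,-1, 10,0,0,0,0,0,-1]'
python3 - <<'E'
from h import *
plan([0.415,-0.22,0.0165],-96.3)
E
```

```text
clock: 4.6
ee_pos: [0.4154, -0.22, 0.0187]
orientation: [-2.166, 0.118, 2.165]
wrist_force: [0.0, -0.1, -1.7]
width: 0.0393
t 4.6 tcp [ 0.4154 -0.22    0.0187] yaw -96.22 x [ 0.0003 -0.0003 -1.    ] q [-0.73  0.12  2.12  0.    0.9   0.95] F [ 0.  -0.1 -1.7] w 39.3
shift [2.2 0.1 0.4] rot [ 0.08 -0.02 -0.01]
```

```bash
python3 -m handwheel '[1.5,0,0,0,0,0,-1, 2,0,0,0,0,0,-1, 2,0,0,0,0,0,0.4, 2,0,0,0,0,0,0.4, 2,0,0,0,0,0,0.4, 2,0,0,0,0,0,0.4, -20,0,0,0,0,0,0.4, -60,0,0,0,0,0,1, -100,0,0,0,0,0,1, -130,0,0,0,0,0,1]'
python3 - <<'E'
from h import *
seg("w1","wrist",(0.36,0.52,-0.46,-0.26),0.010,(110,18,90),(122,60,175),show="s1b")
plan([0.43,-0.355,0.14],-60)
E
```

```text
clock: 5.6
ee_pos: [0.4158, -0.2204, 0.151]
orientation: [-2.168, 0.12, 2.164]
wrist_force: [0.6, -0.2, 0.1]
width: 0.0862
w1 rect c [ 0.4317 -0.3542] size mm [63.7509 64.6335] edge ang 55.71314 circ [ 0.4318 -0.3538] 42.51947021484375 area->d 68.38457203835644
t 5.6 tcp [ 0.4158 -0.2204  0.151 ] yaw -96.23 x [ 0.002  -0.0017 -1.    ] q [-0.73 -0.11  2.06  0.    1.19  0.95] F [ 0.6 -0.2  0.1] w 86.2
shift [ 11.3 132.2 -28.7] rot [-36.23  -0.09  -0.12]
```

View pics/s1b.png

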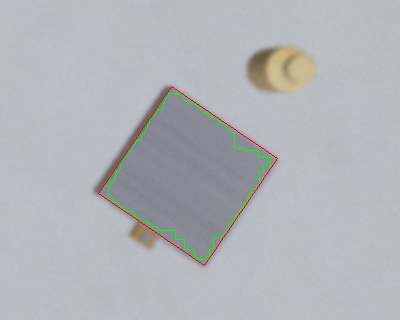

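```bash
python3 - <<'E'
from h import *
plan([0.4317,-0.3542,0.12],-124.3)
E
```

```text
t 5.6 tcp [ 0.4158 -0.2204  0.151 ] yaw -96.23 x [ 0.002  -0.0017 -1.    ] q [-0.73 -0.11  2.06  0.    1.19  0.95] F [ 0.6 -0.2  0.1] w 86.2
shift [ 31.3 131.2 -30.3] rot [28.07 -0.14 -0.05]
```

```bash
python3 -m handwheel '[15,50,-12,9,0,0,1, 31,100,-23,18,0,0,1, 31,131.2,-30.3,28,0,0,1, 31,131.2,-30.3,28,0,0,1, 31,131.2,-30.3,28,0,0,1, 31,131.2,-30.3,28,0,0,1]'
python3 - <<'E'
from h import *
shoot("wrist","w3")
plan([0.4317,-0.3542,0.016],-124.3)
P,im=load("w3")
a=rectify(im,P,"wrist",0.36,0.52,-0.46,-0.26,0.010,0.5e-3); cv2.imwrite("pics/r3.png",a)
seg("w3","wrist",(0.36,0.52,-0.46,-0.26),0.010,(105,18,60),(122,80,172),show="s3")
E
```

```text
clock: 6.2
ee_pos: [0.431, -0.3533, 0.1172]
orientation: [-1.881, 0.578, 1.882]
wrist_force: [-0.2, 0.0, 0.4]
width: 0.0938
t 6.25 tcp [ 0.4311 -0.353   0.1174] yaw -124.15 x [-0.0002  0.0003 -1.    ] q [-0.89  0.15  1.87  0.    1.12  1.28] F [ 0.3 -0.6  0.2] w 93.5
shift [101.4   0.7  -1.2] rot [0.15 0.02 0.01]
w3 rect c [ 0.4314 -0.3537] size mm [64.3706 64.2767] edge ang 55.713123 circ [ 0.431 -0.354] 43.360458374023445 area->d 70.29313169315323
```

View pics/w3.png

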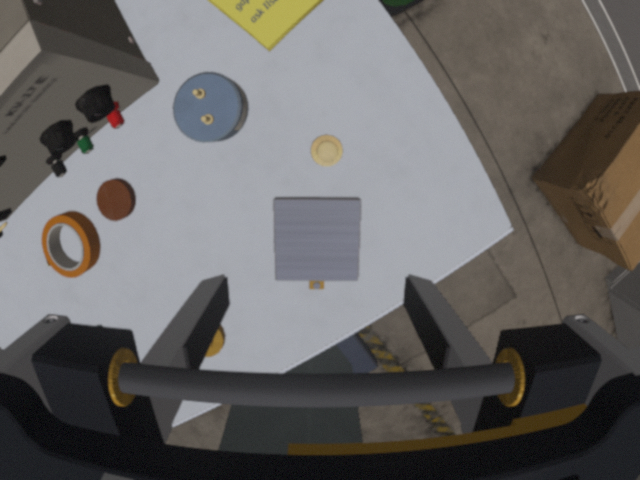

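View pics/s3.png

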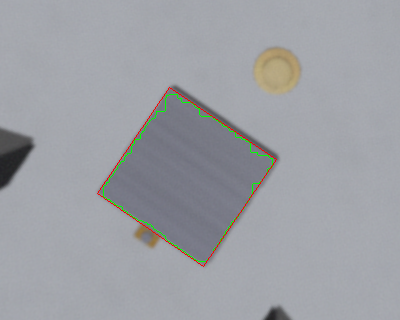

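```bash
python3 -m handwheel '[50,0.4,-0.6,0,0,0,1, 90,0.4,-0.6,0,0,0,1, 101,0.4,-0.6,0,0,0,1, 101,0.4,-0.6,0,0,0,1, 101,0.4,-0.6,0,0,0,-1, 101,0.4,-0.6,0,0,0,-1, 101,0.4,-0.6,0,0,0,-1, 101,0.4,-0.6,0,0,0,-1, 101,0.4,-0.6,0,0,0,-1, 101,0.4,-0.6,0,0,0,-1, 101,0.4,-0.6,0,0,0,-1]' 45
python3 - <<'E'
from h import *
plan([0.4314,-0.3537,0.016],-124.3)
E
```

```text
clock: 7.35
ee_pos: [0.4316, -0.3545, 0.017]
orientation: [-1.881, 0.579, 1.881]
wrist_force: [0.2, 2.3, 5.1]
width: 0.0652
t 7.35 tcp [ 0.4316 -0.3545  0.017 ] yaw -124.23 x [ 0.0003 -0.0001 -1.    ] q [-0.89  0.31  1.9   0.    0.94  1.28] F [0.2 2.3 5.1] w 65.2
shift [ 1.  -0.5  0.7] rot [ 0.07 -0.02  0.  ]
```

```bash
python3 -m handwheel '[-30,0,0,0,0,0,-1, -80,0,0,0,0,0,-1, -100,0,0,0,0,0,-1, -100,0,0,0,0,0,-1]'
python3 - <<'E'
from h import *
plan([0.4308,-0.0346,0.10],-96.6)
E
```

```text
clock: 7.75
ee_pos: [0.4327, -0.356, 0.1194]
orientation: [-1.887, 0.583, 1.877]
wrist_force: [1.0, -1.0, -3.7]
width: 0.0651
t 7.75 tcp [ 0.4327 -0.356   0.1194] yaw -124.23 x [ 0.0039 -0.0051 -1.    ] q [-0.89  0.15  1.87 -0.    1.12  1.28] F [ 1.  -1.  -3.7] w 65.1
shift [  17.7 -264.7  182.5] rot [-27.63  -0.32  -0.2 ]
```

```bash
python3 -m handwheel '[10,-40,27.5,-4,0,0,-1, 17,-80,55,-8,0,0,-1, 17,-120,82,-12,0,0,-1, 17,-160,109,-16,0,0,-1, 17,-200,137,-20,0,0,-1, 17,-240,164,-24,0,0,-1, 17,-264,182,-27.5,0,0,-1, 17,-264,182,-27.5,0,0,-1, 17,-264,182,-27.5,0,0,-1, 17,-264,182,-27.5,0,0,-1]'
python3 - <<'E'
from h import *
shoot("wrist","w4")
plan([0.4308,-0.0346,0.060],-96.6)
P,im=load("w4")
a=rectify(im,P,"wrist",0.33,0.53,-0.15,0.10,0.042,0.5e-3); cv2.imwrite("pics/r4.png",a)
E
```

```text
clock: 8.75
ee_pos: [0.4288, -0.0342, 0.0984]
orientation: [-2.158, 0.128, 2.162]
wrist_force: [-0.5, -0.6, -3.2]
width: 0.0651
t 8.8 tcp [ 0.4291 -0.0345  0.0987] yaw -96.83 x [-0.0014  0.0003 -1.    ] q [-0.34 -0.13  2.19 -0.    1.08  1.35] F [ 0.5 -0.1 -3.5] w 65.1
shift [38.7 -0.1 -1.8] rot [-0.23  0.08  0.01]
```

View pics/w4.png

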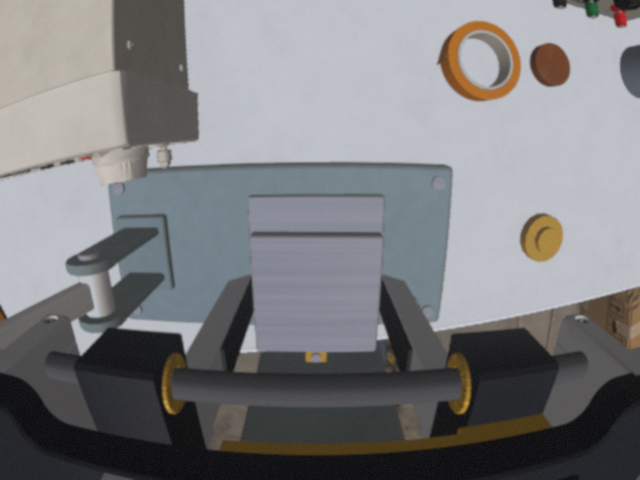

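```bash
python3 - <<'E'
from h import *
P,im=load("w4")
q=np.array([pix2w(P,"wrist",u,v,0.0915)[:2] for u,v in [(251.5,234),(382.5,233),(379,352),(254,352)]])
print(q,q.mean(0),np.linalg.norm(np.diff(q,axis=0),axis=1)); e=q[0]-q[1]; print(np.degrees(np.arctan2(e[1],e[0])))
q=np.array([pix2w(P,"wrist",u,v,0.042)[:2] for u,v in [(249.5,196),(383,195)]]);print(q,q.mean(0)); e=q[0]-q[1]; print(np.degrees(np.arctan2(e[1],e[0])))
y=np.deg2rad(-6.63); print(q.mean(0)-0.042*np.array([np.cos(y),np.sin(y)]))
E
```

```text
[[ 0.4657 -0.0072]
 [ 0.4587 -0.0705]
 [ 0.3908 -0.0649]
 [ 0.399   0.0037]] [ 0.4286 -0.0347] [0.0636 0.0681 0.0691]
83.63164278525097
[[ 0.4774  0.0007]
 [ 0.4683 -0.0802]] [ 0.4728 -0.0398]
83.61440844911363
[ 0.4311 -0.0349]
```

```bash
python3 -m handwheel '[20,0,-2,0,0,0,-1, 34,0.1,-2,-0.1,0,0,-1, 38,0.1,-2,-0.1,0,0,-1, 38,0.1,-2,-0.1,0,0,-1, 38,0.1,-2,-0.1,0,0,-1]'
python3 - <<'E'
from h import *
plan([0.4310,-0.0347,0.059],-96.6)
E
```

```text
clock: 9.3
ee_pos: [0.4319, -0.0346, 0.062]
orientation: [-2.162, 0.127, 2.16]
wrist_force: [-0.2, -0.1, -2.8]
width: 0.0652
t 9.3 tcp [ 0.4319 -0.0346  0.062 ] yaw -96.69 x [ 0.0008 -0.0003 -1.    ] q [-0.34 -0.06  2.2  -0.    1.    1.34] F [-0.2 -0.1 -2.8] w 65.2
shift [3.  0.2 0.9] rot [-0.09 -0.05 -0.01]
```

```bash
python3 -m handwheel '[1.5,0,0.5,0,0,0,-1, 2.5,0,0.5,0,0,0,-1, 2.5,0,0.5,0,0,0,-1]'
python3 -m handwheel '[0.5,0,0,0,0,0,-1, 0.5,0,0,0,0,0,-1]'
```

```text
clock: 9.6
ee_pos: [0.4311, -0.034, 0.0592]
orientation: [-2.162, 0.125, 2.161]
wrist_force: [0.8, -0.1, -3.0]
width: 0.0655
clock: 9.8
ee_pos: [0.4311, -0.034, 0.059]
orientation: [-2.162, 0.125, 2.162]
wrist_force: [-2.1, 0.5, 1.3]
width: 0.0654
```

```bash
python3 -m handwheel '[0,0,0,0,0,0,1, 0,0,0,0,0,0,1, 0,0,0,0,0,0,1, -10,0,0,0,0,0,1, -50,0,0,0,0,0,1, -100,0,0,0,0,0,1, -100,0,0,0,0,0,1]'
python3 - <<'E'
from h import *
shoot("wrist","w5")
plan([0.4310,-0.0347,0.33],-96.6)
plan([0.395,0.335,0.33],-76)
seg("w5","wrist",(0.33,0.53,-0.15,0.10),0.052,(105,18,60),(122,80,255),show="s5")
E
```

```text
clock: 10.5
ee_pos: [0.4356, -0.0355, 0.1662]
orientation: [-2.179, 0.13, 2.148]
wrist_force: [0.3, 0.2, 0.7]
width: 0.0938
t 10.55 tcp [ 0.4337 -0.0349  0.1629] yaw -96.62 x [ 0.0088 -0.0031 -1.    ] q [-0.34 -0.23  2.14  0.    1.22  1.34] F [-1.3  0.5  0.3] w 93.7
shift [-167.1    0.5    1.2] rot [-0.02 -0.52 -0.12]
t 10.55 tcp [ 0.4337 -0.0349  0.1629] yaw -96.62 x [ 0.0088 -0.0031 -1.    ] q [-0.34 -0.23  2.14  0.    1.22  1.34] F [-1.3  0.5  0.3] w 93.7
shift [-168.6 -362.6   79.6] rot [-20.62  -0.5   -0.21]
w5 rect c [ 0.4333 -0.0348] size mm [81.498  80.2683] edge ang 83.453705 circ [ 0.4331 -0.035 ] 55.40880203247071 area->d 88.77698340172782
```

View pics/s5.png

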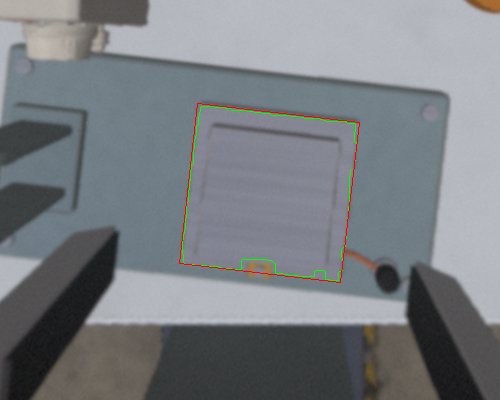

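```bash
python3 -m handwheel '[-50,0,0,0,0,0,1, -100,0,0,0,0,0,1, -150,-5,1,0,0,0,1, -168,-40,9,-2,0,0,1, -168,-90,20,-5,0,0,1, -168,-140,31,-8,0,0,1, -168,-190,42,-11,0,0,1, -168,-240,53,-14,0,0,1, -168,-290,64,-17,0,0,1, -168,-340,75,-20,0,0,1, -168,-362,80,-20.6,0,0,1, -168,-362,80,-20.6,0,0,1]'
python3 - <<'E'
from h import *
shoot("wrist","w6")
plan([0.395,0.335,0.15],-76)
P,im=load("w6")
a=rectify(im,P,"wrist",0.33,0.50,0.20,0.45,0.006,0.5e-3); cv2.imwrite("pics/r6.png",a)
E
```

```text
clock: 11.75
ee_pos: [0.3918, 0.3374, 0.3247]
orientation: [2.086, 0.261, -2.092]
wrist_force: [0.2, 0.3, 0.1]
width: 0.0944
t 11.8 tcp [0.3923 0.3358 0.3249] yaw -75.86 x [-0.0026 -0.0016 -1.    ] q [ 0.49 -0.14  1.77 -0.    1.52  1.81] F [ 0.5 -0.5  0.6] w 93.9
shift [174.9   1.3  -2.9] rot [ 0.14  0.17 -0.05]
```

View pics/w6.png

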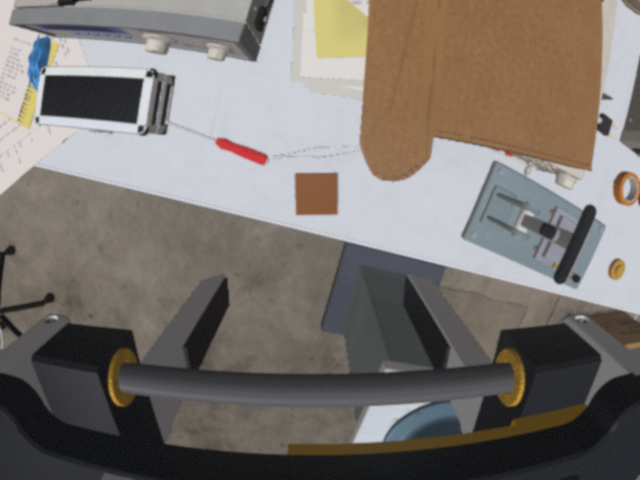

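View pics/r6.png

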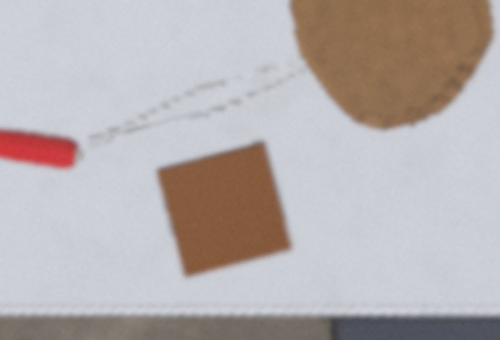

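```bash
python3 - <<'E'
from h import *
P=robot.camera_params("top")
for z in (0.12,0.16,0.2): print(z,pix2w(P,"top",225,239,z),pix2w(P,"top",212,228,z),pix2w(P,"top",238,225,z))
P,im=load("w6")
for z in (0.12,0.16,0.2): print(z,pix2w(P,"wrist",395,181,z),pix2w(P,"wrist",362,150,z),pix2w(P,"wrist",430,160,z))
seg("w6","wrist",(0.34,0.44,0.25,0.40),0.006,(3,100,40),(15,255,200),show="s6")
seg("w6","wrist",(0.34,0.44,0.25,0.40),0.006,(0,60,20),(18,255,220),show="s6")
E
```

```text
0.12 [0.46   0.3086 0.12  ] [0.4885 0.3424 0.12  ] [0.4959 0.2761 0.12  ]
0.16 [0.4544 0.3013 0.16  ] [0.4822 0.3342 0.16  ] [0.4893 0.2697 0.16  ]
0.2 [0.4488 0.2939 0.2   ] [0.4758 0.3259 0.2   ] [0.4828 0.2633 0.2   ]
0.12 [0.4458 0.2681 0.12  ] [0.467  0.3091 0.12  ] [0.4768 0.2384 0.12  ]
0.16 [0.4484 0.2777 0.16  ] [0.4673 0.3142 0.16  ] [0.476  0.2512 0.16  ]
0.2 [0.4509 0.2873 0.2   ] [0.4676 0.3194 0.2   ] [0.4753 0.264  0.2   ]
w6 rect c [0.3952 0.3378] size mm [53.1875 52.5924] edge ang 14.995087 circ [0.3953 0.338 ] 36.146549224853516 area->d 58.61737000591999
w6 rect c [0.3951 0.3378] size mm [54.6245 54.3668] edge ang 14.931427 circ [0.3952 0.3377] 37.21563720703125 area->d 60.58671147596207
```

View pics/s6.png

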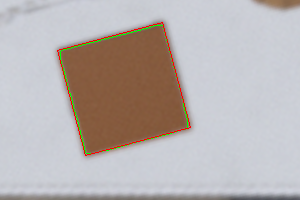

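```bash
python3 -m handwheel '[0,0,0,-8.5,0,0,1, 0,0,0,-17,0,0,1, 0,0,0,-25.5,0,0,1, 0,0,0,-34,0,0,1, 0,0,0,-42.5,0,0,1, 0,0,0,-51,0,0,1, 0,0,0,-59.5,0,0,1, 0,0,0,-68,0,0,1, 0,0,0,-76.5,0,0,1, 0,0,0,-85,0,0,1, 0,0,0,-93.5,0,0,1, 0,0,0,-100,0,0,1]'
python3 -m handwheel '[0,0,0,-8.5,0,0,1, 0,0,0,-17,0,0,1, 0,0,0,-25.5,0,0,1, 0,0,0,-34,0,0,1, 0,0,0,-42.5,0,0,1, 0,0,0,-51,0,0,1, 0,0,0,-59.5,0,0,1, 0,0,0,-68,0,0,1, 0,0,0,-76.5,0,0,1, 0,0,0,-80.8,0,0,1, 0,0,0,-80.8,0,0,1]'
python3 - <<'E'
from h import *
plan([0.3855,0.3352,0.14],104.95)
E
```

```text
clock: 13.0
ee_pos: [0.3935, 0.3334, 0.3258]
orientation: [0.892, 1.38, -0.894]
wrist_force: [0.2, 0.1, 0.1]
width: 0.0939
clock: 14.1
ee_pos: [0.3935, 0.3335, 0.3258]
orientation: [-0.201, 1.562, 0.2]
wrist_force: [0.9, 0.4, -0.7]
width: 0.0939
t 14.1 tcp [0.3935 0.3335 0.3258] yaw 104.64 x [-0.0008 -0.0008 -1.    ] q [ 0.48 -0.15  1.77 -0.    1.52 -1.34] F [ 0.9  0.4 -0.7] w 93.9
shift [185.8   3.8  -7.1] rot [-0.31 -0.06  0.03]
```

```bash
python3 -m handwheel '[50,1,-2,-0.3,0,0,1, 100,2,-4,-0.3,0,0,1, 150,3.8,-7.1,-0.3,0,0,1, 185,3.8,-7.1,-0.3,0,0,1, 185,3.8,-7.1,-0.3,0,0,1, 185,3.8,-7.1,-0.3,0,0,1]'
python3 - <<'E'
from h import *
shoot("wrist","w7")
plan([0.3855,0.3352,0.0165],104.95)
seg("w7","wrist",(0.34,0.44,0.25,0.42),0.006,(0,60,20),(18,255,220),show="s7")
E
```

```text
clock: 14.7
ee_pos: [0.3858, 0.3363, 0.142]
orientation: [-0.205, 1.561, 0.205]
wrist_force: [-0.4, 0.3, -0.1]
width: 0.094
t 14.75 tcp [0.3868 0.337  0.1436] yaw 104.99 x [ 0.0027  0.0014 -1.    ] q [ 0.5   0.01  1.97 -0.    1.17 -1.34] F [ 0.3 -0.1  0.9] w 94.0
shift [127.1  -1.5  -2.1] rot [ 0.04  0.17 -0.04]
w7 rect c [0.3946 0.3376] size mm [55.172  54.7533] edge ang 14.931427 circ [0.3946 0.3377] 37.60416793823242 area->d 61.20741952933586
```

View pics/w7.png

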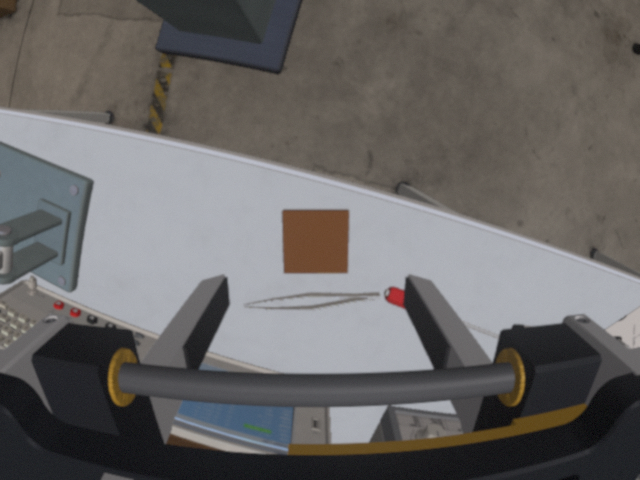

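View pics/s7.png

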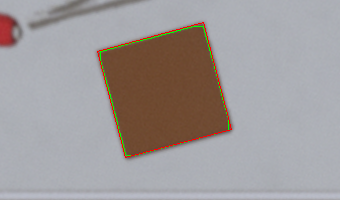

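```bash
python3 -m handwheel '[45,-0.6,-1,0,0,0,1, 90,-1.2,-1.6,0,0,0,1, 118,-1.2,-1.6,0,0,0,1, 118,-1.2,-1.6,0,0,0,1, 118,-1.2,-1.6,0,0,0,1]'
python3 - <<'E'
from h import *
plan([0.3851,0.3351,0.0165],104.93)
E
```

```text
clock: 15.25
ee_pos: [0.3862, 0.3361, 0.0259]
orientation: [-0.205, 1.557, 0.207]
wrist_force: [0.6, -0.8, 0.8]
width: 0.0939
t 15.25 tcp [0.3862 0.3361 0.0259] yaw 105.04 x [ 0.0034  0.0018 -1.    ] q [ 0.49  0.2   2.01 -0.    0.93 -1.34] F [ 0.6 -0.8  0.8] w 93.9
shift [ 9.4 -0.7 -1.4] rot [ 0.11  0.22 -0.05]
```

```bash
python3 -m handwheel '[5,-0.7,-1,0,0.15,0,1, 9,-0.7,-1,0,0.15,0,1, 9,-0.7,-1,0,0.15,0,1]'
python3 -m handwheel '[0.5,0,0,0,0,0,-1, 0.5,0,0,0,0,0,-1, 0.5,0,0,0,0,0,-1, 0.5,0,0,0,0,0,-1, 0.5,0,0,0,0,0,-1, 0.5,0,0,0,0,0,-1, 0.5,0,0,0,0,0,-1]' 25
python3 - <<'E'
from h import *
plan([0.3851,0.3351,0.0165],104.93)
E
```

```text
clock: 15.55
ee_pos: [0.3839, 0.3344, 0.0152]
orientation: [-0.206, 1.562, 0.207]
wrist_force: [-0.3, -0.1, 0.1]
width: 0.094
clock: 16.25
ee_pos: [0.3838, 0.3343, 0.0143]
orientation: [-0.207, 1.563, 0.206]
wrist_force: [-0.5, 0.3, 3.3]
width: 0.0553
t 16.25 tcp [0.3838 0.3343 0.0143] yaw 105.07 x [-0.0019 -0.0004 -1.    ] q [ 0.49  0.22  2.02  0.    0.91 -1.34] F [-0.5  0.3  3.3] w 55.3
shift [-2.2  0.4  1.5] rot [ 0.14 -0.11 -0.01]
```

```bash
python3 -m handwheel '[-5,0,0,0,0,0,-1, -25,0,0,0,0,0,-1, -70,0,0,0,0,0,-1, -120,0,0,0,0,0,-1, -170,0,0,0,0,0,-1, -220,0,0,0,0,0,-1, -270,0,0,0,0,0,-1, -320,0,0,0,0,0,-1, -325,0,0,0,0,0,-1, -325,0,0,0,0,0,-1]'
python3 - <<'E'
from h import *
plan([0.4197,-0.0334,0.335],83.4)
E
```

```text
clock: 17.25
ee_pos: [0.3845, 0.3346, 0.3403]
orientation: [-0.206, 1.561, 0.207]
wrist_force: [-0.2, 0.3, -1.5]
width: 0.0555
t 17.25 tcp [0.3845 0.3346 0.3403] yaw 105.07 x [-0.0001  0.0007 -1.    ] q [ 0.49 -0.17  1.76  0.    1.54 -1.34] F [-0.2  0.3 -1.5] w 55.5
shift [   5.1 -364.5  -61.7] rot [21.67 -0.   -0.04]
```

```bash
python3 -m handwheel '[0,-40,-6.8,2.5,0,0,-1, 0,-80,-13.5,5,0,0,-1, 0,-120,-20.3,7.5,0,0,-1, 0,-160,-27.1,10,0,0,-1, 0,-200,-33.9,12.5,0,0,-1, 0,-240,-40.6,15,0,0,-1, 0,-280,-47.4,17.5,0,0,-1, 0,-320,-54.2,20,0,0,-1, 0,-350,-59.2,21.7,0,0,-1, 0,-364.5,-61.7,21.7,0,0,-1, 0,-364.5,-61.7,21.7,0,0,-1]'
python3 - <<'E'
from h import *
plan([0.4197,-0.0334,0.1],83.4)
E
```

```text
clock: 18.35
ee_pos: [0.4184, -0.0347, 0.3361]
orientation: [0.094, 1.577, -0.093]
wrist_force: [-0.0, 0.4, 1.2]
width: 0.0555
t 18.35 tcp [ 0.4184 -0.0347  0.3361] yaw 83.17 x [-0.0078  0.0012 -1.    ] q [-0.35 -0.4   1.96 -0.    1.59 -1.8 ] F [-0.   0.4  1.2] w 55.5
shift [236.    1.4   2.9] rot [-0.23 -0.45 -0.02]
```

```bash
python3 -m handwheel '[50,1,0,0,0,0,-1, 100,1,0,0,0,0,-1, 150,1,0,0,0,0,-1, 200,1,0,0,0,0,-1, 238,1,0,0,0,0,-1, 238,1,0,0,0,0,-1, 238,1,0,0,0,0,-1]'
python3 - <<'E'
from h import *
shoot("wrist","w8")
plan([0.4197,-0.0334,0.0665],83.4)
E
```

```text
clock: 19.05
ee_pos: [0.4183, -0.0319, 0.1008]
orientation: [0.09, 1.574, -0.09]
wrist_force: [-0.0, 0.2, 0.4]
width: 0.0552
t 19.1 tcp [ 0.4197 -0.0325  0.1024] yaw 83.41 x [-0.001  -0.0011 -1.    ] q [-0.35 -0.17  2.21 -0.    1.1  -1.8 ] F [ 0.1 -0.7  0.1] w 55.5
shift [35.9 -0.8  0.1] rot [ 0.01 -0.05  0.07]
```

View pics/w8.png

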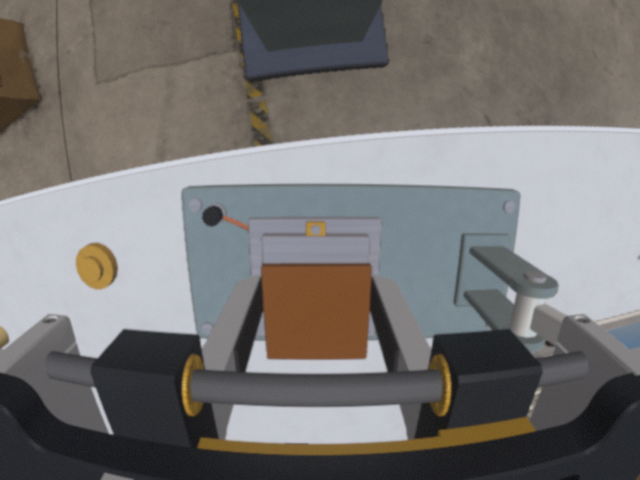

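```bash
python3 - <<'E'
from h import *
P,im=load("w8")
print(P["world_from_camera"][:3,3])
q=np.array([pix2w(P,"wrist",u,v,0.0935)[:2] for u,v in [(262.5,264),(371.5,263.5),(368.5,358.5),(266.5,358.5)]])
print(q,q.mean(0),np.linalg.norm(np.diff(q,axis=0),axis=1))
a=np.deg2rad(-6.55); X=np.array([np.cos(a),np.sin(a)])
q=np.array([pix2w(P,"wrist",u,v,0.052)[:2] for u,v in [(261.5,235.5),(370,235)]]);print("low",q.mean(0)+0.033*X,np.linalg.norm(q[1]-q[0]))
q=np.array([pix2w(P,"wrist",u,v,0.042)[:2] for u,v in [(248.5,219.5),(381.5,219)]]);print("table",q.mean(0)+0.042*X,np.linalg.norm(q[1]-q[0]))
c=im[180:380,220:420]; cv2.imwrite("pics/c8.png",cv2.resize(c,None,fx=3,fy=3,interpolation=cv2.INTER_CUBIC))
E
```

```text
[ 0.3403 -0.0231  0.2669]
[[ 0.3981 -0.0566]
 [ 0.4041 -0.0027]
 [ 0.4603 -0.0075]
 [ 0.4538 -0.064 ]] [ 0.4291 -0.0327] [0.0543 0.0565 0.0568]
low [ 0.4302 -0.0336] 0.06541520110944395
table [ 0.4314 -0.0343] 0.08329104966689986
```

View pics/c8.png

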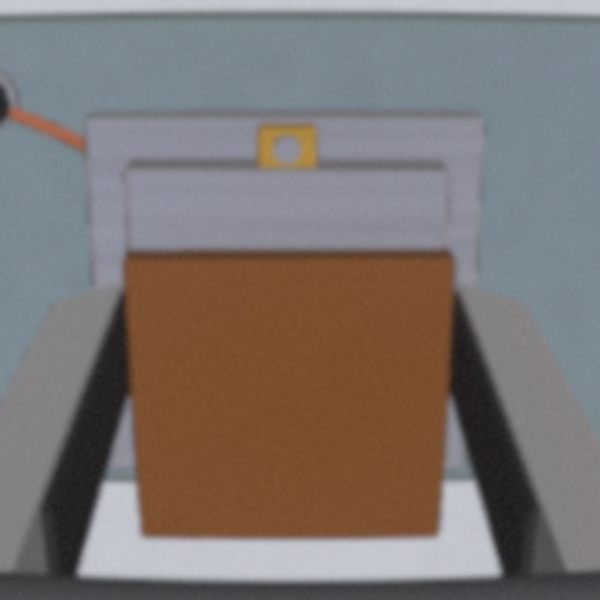

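```bash
python3 -m handwheel '[20,-1,1.5,0,0,0,-1, 32,-1,1.5,0,0,0,-1, 32,-1,1.5,0,0,0,-1, 32,-1,1.5,0,0,0,-1]'
python3 - <<'E'
from h import *
plan([0.4197,-0.0334,0.0663],83.4)
E
```

```text
clock: 19.5
ee_pos: [0.4209, -0.0341, 0.0701]
orientation: [0.09, 1.57, -0.092]
wrist_force: [0.1, 0.4, -0.1]
width: 0.0558
t 19.5 tcp [ 0.4209 -0.0341  0.0701] yaw 83.38 x [-0.0012 -0.0011 -1.    ] q [-0.35 -0.1   2.22 -0.    1.02 -1.8 ] F [ 0.1  0.4 -0.1] w 55.8
shift [ 3.8  0.6 -1.3] rot [-0.02 -0.06  0.07]
```

```bash
python3 -m handwheel '[2,0,0,0,0,0,-1, 3,0,0,0,0,0,-1, 3,0,0,0,0,0,-1]'
python3 -m handwheel '[0.5,0,0,0,0,0,-1, 0.5,0,0,0,0,0,-1]'
```

```text
clock: 19.8
ee_pos: [0.4204, -0.034, 0.0664]
orientation: [0.09, 1.571, -0.092]
wrist_force: [0.4, -0.2, -0.6]
width: 0.0556
clock: 20.0
ee_pos: [0.4204, -0.034, 0.0663]
orientation: [0.09, 1.571, -0.091]
wrist_force: [-1.9, 0.5, 4.8]
width: 0.0554
```

```bash
python3 -m handwheel '[-0.5,0,0,0,0,0,0.6, -0.5,0,0,0,0,0,0.6, -0.5,0,0,0,0,0,0.6, -15,0,0,0,0,0,0.6, -50,0,0,0,0,0,1, -90,0,0,0,0,0,1, -90,0,0,0,0,0,1, -90,0,0,0,0,0,1]'
python3 - <<'E'
from h import *
plan([0.4197,-0.0334,0.15],83.4)
shoot("wrist","w9")
P,im=load("w9")
a=rectify(im,P,"wrist",0.36,0.50,-0.11,0.04,0.058,0.3e-3); cv2.imwrite("pics/r9.png",a)
seg("w9","wrist",(0.36,0.50,-0.11,0.04),0.058,(0,60,20),(18,255,220),s=0.3e-3,show="s9")
E
```

```text
clock: 20.8
ee_pos: [0.4209, -0.034, 0.1562]
orientation: [0.09, 1.569, -0.092]
wrist_force: [-0.9, 0.1, -1.2]
width: 0.0938
t 20.8 tcp [ 0.4209 -0.034   0.1562] yaw 83.37 x [-0.0007 -0.0013 -1.    ] q [-0.35 -0.25  2.17 -0.    1.22 -1.8 ] F [-0.9  0.1 -1.2] w 93.8
shift [ 6.2  0.5 -1.3] rot [-0.03 -0.03  0.08]
w9 rect c [ 0.4318 -0.0356] size mm [55.3606 56.2986] edge ang 83.589165 circ [ 0.4319 -0.0356] 38.49425354003906 area->d 62.46564797070412
```

View pics/s9.png

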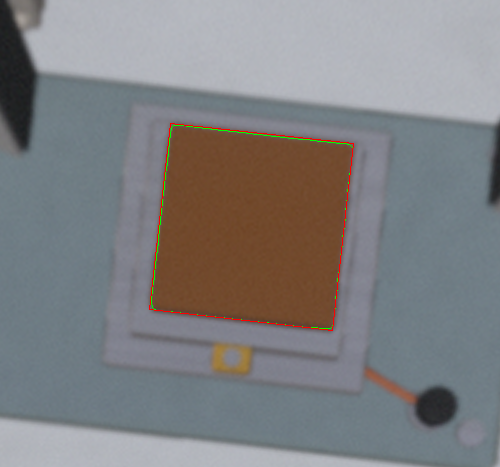

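```bash
python3 - <<'E'
from h import *
P,im=load("w9")
a=rectify(im,P,"wrist",0.375,0.49,-0.095,0.025,0.052,0.2e-3); cv2.imwrite("pics/r9b.png",cv2.createCLAHE(3,(4,4)).apply(cv2.cvtColor(a,cv2.COLOR_BGR2GRAY)))
E
```

```text
(no output)
```

View pics/r9b.png

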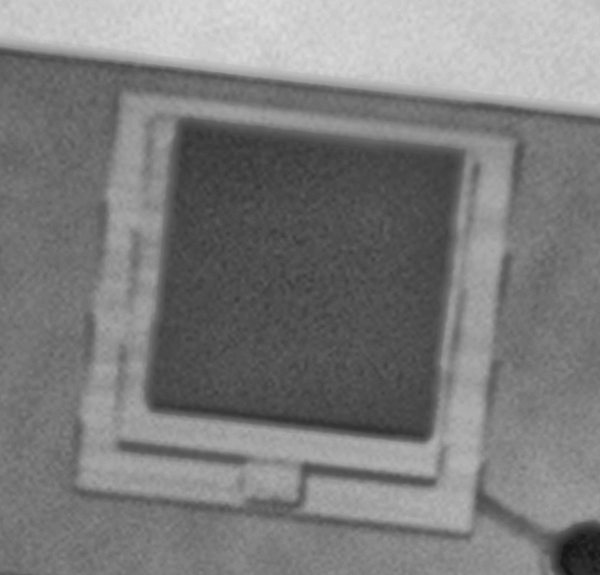

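```bash
python3 - <<'E'
from h import *
plan([0.415,-0.22,0.12],83.4)
E
```

```text
t 20.85 tcp [ 0.42   -0.0337  0.155 ] yaw 83.36 x [-0.0032 -0.0003 -1.    ] q [-0.35 -0.25  2.17 -0.    1.22 -1.8 ] F [-0.4 -0.5 -0.5] w 93.8
shift [  35.  -185.6   16.6] rot [-0.04 -0.18  0.04]
```

```bash
python3 -m handwheel '[0,-45,4,0,0,0,1, 15,-90,8,0,0,0,1, 35,-135,12,0,0,0,1, 35,-185.6,16.6,0,0,0,1, 35,-185.6,16.6,0,0,0,1, 35,-185.6,16.6,0,0,0,1, 35,-185.6,16.6,0,0,0,1]'
python3 - <<'E'
from h import *
shoot("wrist","w10")
plan([0.415,-0.22,0.0165],83.4)
seg("w10","wrist",(0.35,0.48,-0.28,-0.16),0.010,(12,120,60),(30,255,255),s=0.3e-3,show="s10")
E
```

```text
clock: 21.55
ee_pos: [0.4148, -0.2187, 0.1196]
orientation: [0.091, 1.573, -0.09]
wrist_force: [-0.6, 0.3, 0.2]
width: 0.094
t 21.6 tcp [ 0.4151 -0.2186  0.12  ] yaw 83.46 x [-0.0036  0.0006 -1.    ] q [-0.73 -0.07  2.08 -0.    1.13 -2.18] F [-0.4  0.4 -0. ] w 94.1
shift [103.5  -1.4   0.4] rot [ 0.06 -0.21 -0.01]
w10 rect c [ 0.4138 -0.2203] size mm [38.4 36.9] edge ang 0.0 circ [ 0.4137 -0.2203] 19.574913024902344 area->d 37.89162095791535
```

View pics/s10.png

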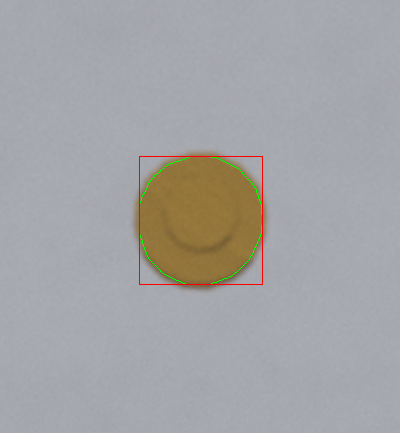

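```bash
python3 -m handwheel '[45,-1.6,-0.5,0,0,0,1, 85,-1.6,-0.5,0,0,0,1, 101,-1.6,-0.5,0,0,0,1, 101,-1.6,-0.5,0,0,0,1, 101,-1.6,-0.5,0,0,0,1]'
python3 - <<'E'
from h import *
plan([0.4143,-0.2203,0.0175],83.4)
E
```

```text
clock: 22.1
ee_pos: [0.415, -0.2211, 0.0203]
orientation: [0.089, 1.571, -0.09]
wrist_force: [0.4, -0.2, -0.6]
width: 0.0938
t 22.1 tcp [ 0.415  -0.2211  0.0203] yaw 83.47 x [-0.0022 -0.001  -1.    ] q [-0.73  0.12  2.12 -0.    0.9  -2.19] F [ 0.4 -0.2 -0.6] w 93.8
shift [ 2.8  0.7 -0.7] rot [ 0.07 -0.12  0.07]
```

```bash
python3 -m handwheel '[2.5,0.5,-0.5,0,0,0,1, 2.5,0.5,-0.5,0,0,0,-1, 2.5,0.5,-0.5,0,0,0,-1, 2.5,0.5,-0.5,0,0,0,-1, 2.5,0.5,-0.5,0,0,0,-1, 2.5,0.5,-0.5,0,0,0,-1, 2.5,0.5,-0.5,0,0,0,-1, 2.5,0.5,-0.5,0,0,0,-1, 2.5,0.5,-0.5,0,0,0,-1, 2.5,0.5,-0.5,0,0,0,-1]' 30
python3 - <<'E'
from h import *
plan([0.4143,-0.2203,0.0175],83.4)
E
```

```text
clock: 23.1
ee_pos: [0.414, -0.2212, 0.0172]
orientation: [0.091, 1.572, -0.091]
wrist_force: [-0.5, 0.7, 0.8]
width: 0.039
t 23.1 tcp [ 0.414  -0.2212  0.0172] yaw 83.36 x [-0.0027 -0.0004 -1.    ] q [-0.73  0.13  2.12 -0.    0.9  -2.18] F [-0.5  0.7  0.8] w 39.0
shift [-0.3  0.9  0.2] rot [-0.04 -0.15  0.04]
```

```bash
python3 -m handwheel '[-20,0,0,0,0,0,-1, -65,0,0,0,0,0,-1, -105,0,0,0,0,0,-1, -105,0,0,0,0,0,-1]'
python3 - <<'E'
from h import *
plan([0.4312,-0.0348,0.12],83.4)
E
```

```text
clock: 23.5
ee_pos: [0.4174, -0.2239, 0.1279]
orientation: [0.084, 1.562, -0.097]
wrist_force: [0.3, -0.2, -1.0]
width: 0.039
t 23.5 tcp [ 0.4174 -0.2239  0.1279] yaw 83.38 x [ 0.006  -0.0085 -0.9999] q [-0.73 -0.07  2.08 -0.    1.13 -2.19] F [ 0.3 -0.2 -1. ] w 39.0
shift [  6.4 189.5  -8.1] rot [-0.02  0.4   0.44]
```

```bash
python3 -m handwheel '[0,40,-1,0,0,0,-1, 0,80,-2,0,0,0,-1, 0,120,-3,0,0,0,-1, 0,160,-4,0,0,0,-1, 0,187,-4.4,0,0,0,-1, 0,187,-4.4,0,0,0,-1, 0,187,-4.4,0,0,0,-1, 0,187,-4.4,0,0,0,-1]'
python3 - <<'E'
from h import *
plan([0.4312,-0.0348,0.0752],83.4)
shoot("wrist","w11")
plan([0.4312,-0.0348,0.0752],83.4)
E
```

```text
clock: 24.3
ee_pos: [0.4313, -0.0356, 0.1216]
orientation: [0.091, 1.572, -0.092]
wrist_force: [0.4, 0.1, -1.8]
width: 0.0389
t 24.3 tcp [ 0.4313 -0.0356  0.1216] yaw 83.31 x [-0.0034 -0.0007 -1.    ] q [-0.34 -0.17  2.17 -0.    1.14 -1.8 ] F [ 0.4  0.1 -1.8] w 38.9
shift [46.4  0.8 -0. ] rot [-0.09 -0.19  0.06]
t 24.35 tcp [ 0.4313 -0.0358  0.1217] yaw 83.28 x [-0.0031 -0.0007 -1.    ] q [-0.34 -0.17  2.17 -0.    1.14 -1.8 ] F [ 0.3 -0.9 -1.8] w 39.1
shift [46.5  1.  -0.1] rot [-0.12 -0.17  0.06]
```

View pics/w11.png

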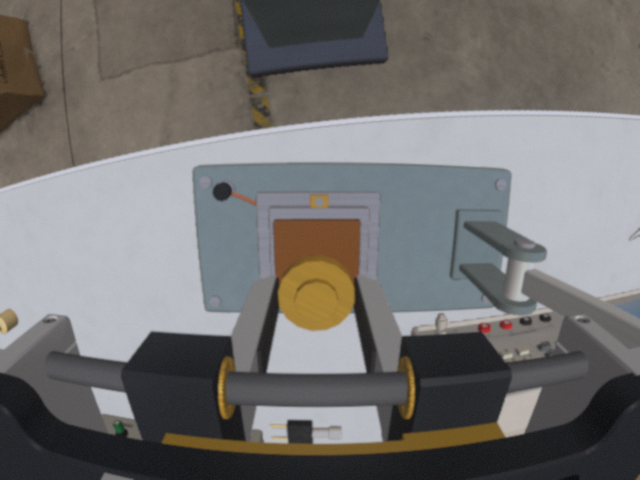

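```bash
python3 - <<'E'
from h import *
P,im=load("w11")
seg("w11","wrist",(0.38,0.48,-0.09,0.02),0.1145,(12,120,60),(30,255,255),s=0.3e-3,show="s11")
a=np.deg2rad(-6.55); X=np.array([np.cos(a),np.sin(a)])
for n,z,h,pp in [("spec",.058,.028,[(273.5,219.5),(360.5,219.5)]),("low",.052,.033,[(270,207.5),(368,207.5)]),("tab",.042,.042,[(257,193.5),(380,193)])]:
    q=np.array([pix2w(P,"wrist",u,v,z)[:2] for u,v in pp]);print(n,q.mean(0)+h*X,np.linalg.norm(q[1]-q[0]))
c=im[170:330,230:410]; cv2.imwrite("pics/c11.png",cv2.resize(c,None,fx=3.7,fy=3.7,interpolation=cv2.INTER_CUBIC))
E
```

```text
w11 rect c [ 0.4212 -0.0343] size mm [40.715  58.9903] edge ang 83.4802 circ [ 0.4188 -0.0329] 32.332635498046876 area->d 52.22006635523973
spec [ 0.432  -0.0353] 0.05530307417481791
low [ 0.4306 -0.0338] 0.06352800087228
tab [ 0.4316 -0.0341] 0.08273327462239995
```

View pics/c11.png

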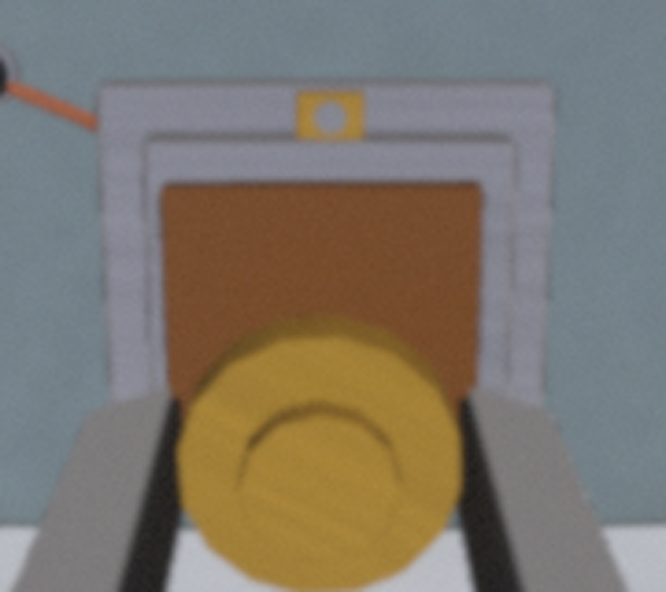

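```bash
python3 - <<'E'
from h import *
P,im=load("w11")
print(pix2w(P,"wrist",316.5,294.9,.1145))
a=np.deg2rad(-6.55); X=np.array([np.cos(a),np.sin(a)])
q=np.array([pix2w(P,"wrist",u,v,.052)[:2] for u,v in [(269.2,207.3),(370,207)]]);print(q.mean(0)+.033*X)
E
```

```text
[ 0.4306 -0.0355  0.1145]
[ 0.4304 -0.0334]
```

```bash
python3 -m handwheel '[25,0.9,0.6,0,-0.15,0,-1, 43,0.9,0.6,0,-0.15,0,-1, 43,0.9,0.6,0,-0.15,0,-1, 43,0.9,0.6,0,-0.15,0,-1]'
python3 - <<'E'
from h import *
plan([0.4320,-0.0350,0.0752],83.4)
E
```

```text
clock: 24.75
ee_pos: [0.4321, -0.0348, 0.0792]
orientation: [0.091, 1.569, -0.093]
wrist_force: [0.2, -0.1, -0.1]
width: 0.0388
t 24.75 tcp [ 0.4321 -0.0348  0.0792] yaw 83.29 x [-0.0003 -0.0009 -1.    ] q [-0.34 -0.09  2.19 -0.    1.04 -1.8 ] F [ 0.2 -0.1 -0.1] w 38.8
shift [ 4.  -0.2 -0.1] rot [-0.11 -0.01  0.05]
```

```bash
python3 -m handwheel '[2,0,0,0,0,0,-1, 3,0,0,0,0,0,-1, 3,0,0,0,0,0,-1]'
python3 -m handwheel '[0.7,0,0,0,0,0,-1, 0.7,0,0,0,0,0,-1]'
```

```text
clock: 25.05
ee_pos: [0.4325, -0.0343, 0.0766]
orientation: [0.09, 1.568, -0.092]
wrist_force: [0.0, -0.5, -0.9]
width: 0.0391
clock: 25.25
ee_pos: [0.4322, -0.0341, 0.0755]
orientation: [0.09, 1.569, -0.092]
wrist_force: [-0.2, -0.5, -1.0]
width: 0.0389
```

```bash
python3 -m handwheel '[0.7,0,0,0,0,0,-1, 0.7,0,0,0,0,0,-1]'; python3 -c "
from h import *; plan([0.432,-0.035,0.0752],83.4)"
```

```text
clock: 25.45
ee_pos: [0.4323, -0.0341, 0.0752]
orientation: [0.09, 1.569, -0.092]
wrist_force: [-1.9, 1.8, 4.2]
width: 0.0391
t 25.45 tcp [ 0.4323 -0.0341  0.0752] yaw 83.37 x [ 0.     -0.0009 -1.    ] q [-0.34 -0.08  2.2  -0.    1.03 -1.8 ] F [-1.9  1.8  4.2] w 39.1
shift [-0.  -0.9 -0.2] rot [-0.03  0.01  0.05]
```

```bash
python3 -m handwheel '[-0.3,0,0,0,0,0,0.4, -0.3,0,0,0,0,0,0.4, -0.3,0,0,0,0,0,0.4, -0.3,0,0,0,0,0,0.4, -20,0,0,0,0,0,0.4, -60,0,0,0,0,0,1, -100,0,0,0,0,0,1, -100,0,0,0,0,0,1, -100,0,0,0,0,0,1]'
python3 - <<'E'
from h import *
shoot("wrist","w12"); shoot("side","sd12")
plan([0.4320,-0.0350,0.0752],83.4)
P,im=load("w12")
a=rectify(im,P,"wrist",0.375,0.49,-0.095,0.025,0.068,0.2e-3); cv2.imwrite("pics/r12.png",a)
c=im[100:340,150:550]; cv2.imwrite("pics/c12.png",cv2.resize(c,None,fx=2,fy=2,interpolation=cv2.INTER_CUBIC))
E
```

```text
clock: 26.35
ee_pos: [0.4326, -0.0342, 0.1754]
orientation: [0.09, 1.567, -0.092]
wrist_force: [-0.2, 0.1, -0.9]
width: 0.0929
t 26.45 tcp [ 0.4312 -0.0337  0.1733] yaw 83.37 x [-0.0022 -0.0002 -1.    ] q [-0.34 -0.24  2.13 -0.    1.25 -1.8 ] F [-0.  -0.  -0.1] w 93.9
shift [98.1 -1.1  1.1] rot [-0.03 -0.12  0.02]
```

View pics/r12.png

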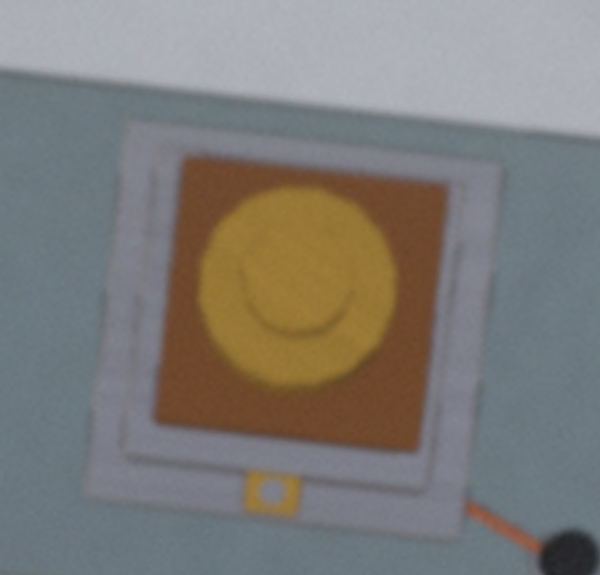

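View pics/c12.png

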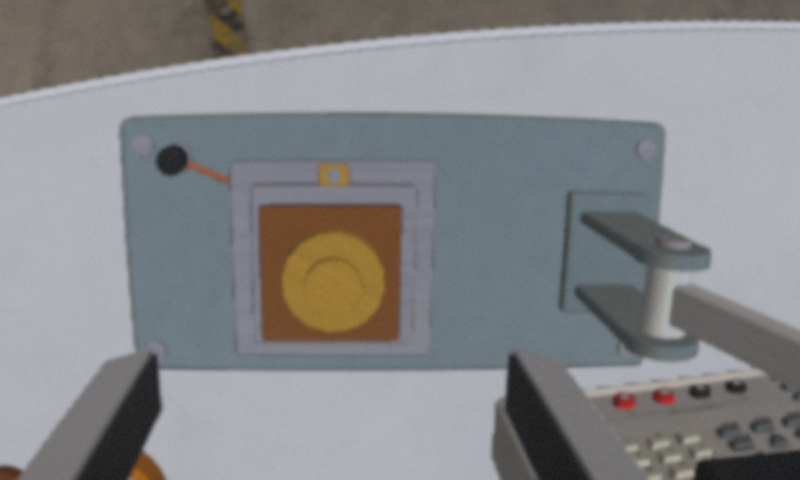

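View pics/sd12.png

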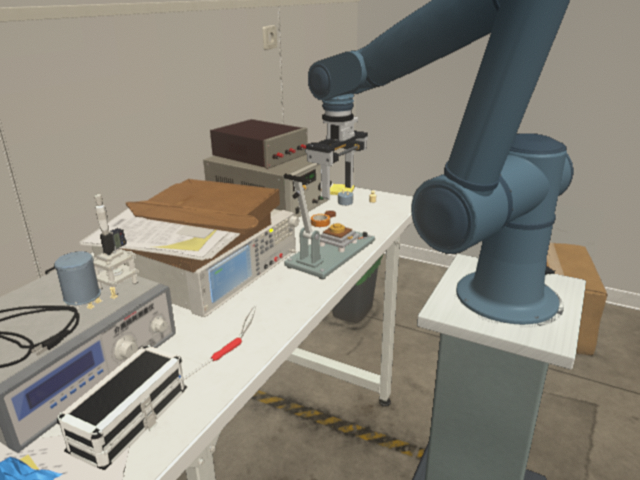

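```bash
python3 - <<'E'
from h import *
P,im=load("w12")
f=lambda u,v,z:pix2w(P,"wrist",150+u/2,100+v/2,z)[:2]
a=np.deg2rad(-6.55); X=np.array([np.cos(a),np.sin(a)])
for n,z,pp in [("tab",.042,[(231,162),(435,163),(430,354),(238,353)]),("spec",.058,[(259,206),(402,207),(399,342),(262,340)])]:
    q=np.array([f(u,v,z) for u,v in pp]); print(n,q.mean(0),np.linalg.norm(np.roll(q,1,0)-q,axis=1))
q=np.array([f(u,v,.052) for u,v in [(253,186),(416,187)]]);print("low",q.mean(0)+.033*X,np.linalg.norm(q[1]-q[0]))
print("disc",f(333.5,282,.068)); print("boss", f(334,288,.074))
# overlay
c=im.copy()
def sq(cx,cy,h,z,col):
    Y=np.array([-X[1],X[0]]); 
    pts=[w2pix(P,"wrist",[*(np.array([cx,cy])+sx*h*X+sy*h*Y),z]) for sx,sy in [(1,1),(1,-1),(-1,-1),(-1,1)]]
    cv2.polylines(big,[np.array([(p-[220,140])*5 for p in pts],int)],True,col,1)
big=cv2.resize(im[140:290,220:380],None,fx=5,fy=5,interpolation=cv2.INTER_CUBIC)
sq(.4310,-.0346,.042,.042,(0,0,255)); sq(.4306,-.0336,.033,.052,(0,255,0)); sq(.4320,-.0355,.028,.058,(255,255,0))
cv2.imwrite("pics/o12.png",cv2.resize(big,(640,600)))
E
```

```text
tab [ 0.4312 -0.0338] [0.0829 0.0828 0.083  0.0835]
spec [ 0.4328 -0.0352] [0.0553 0.0554 0.0558 0.0559]
low [ 0.4312 -0.0334] 0.06422759252602259
disc [ 0.4327 -0.034 ]
boss [ 0.4333 -0.0339]
```

View pics/o12.png

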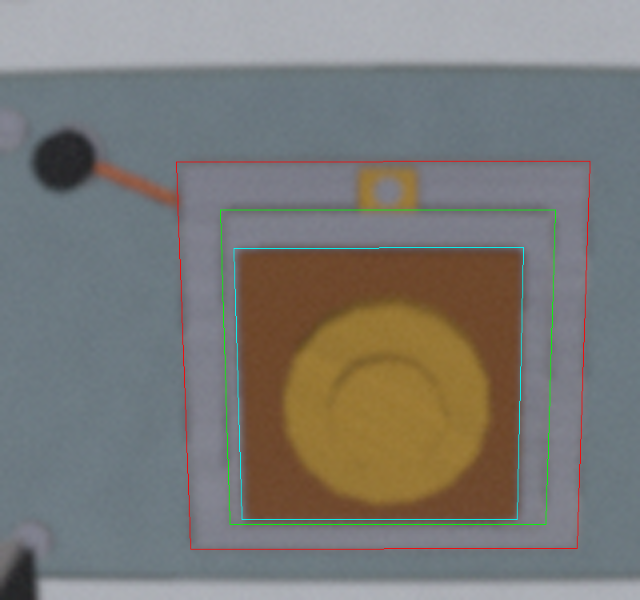

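```bash
python3 - <<'E'
from h import *
P=robot.camera_params("top")
print(pix2w(P,"top",291,236,.25))
S=robot.camera_params("side")
h=np.array([.4453,.09,.094]); Y=np.array([.114,.9935,0])
for th in (1.6,1.7,1.75,1.8,1.85):
    p=h-Y*.16*np.cos(th)+np.array([0,0,.16*np.sin(th)]); print(th,p,w2pix(S,"side",p),w2pix(P,"top",p))
im=cv2.imread("pics/sd12.png")[150:290,250:390]; cv2.imwrite("pics/cs.png",cv2.resize(im,None,fx=4,fy=4,interpolation=cv2.INTER_CUBIC))
plan([0.432,-0.034,0.33],83.4)
E
```

```text
[0.4481 0.1319 0.25  ]
1.6 [0.4458 0.0946 0.2539] [306.1446 170.8856] [307.0495 236.6325]
1.7 [0.4477 0.1105 0.2527] [301.9554 173.33  ] [300.2124 235.9657]
1.75 [0.4486 0.1183 0.2514] [299.8555 174.8181] [296.8438 235.6731]
1.8 [0.4494 0.1261 0.2498] [297.7608 176.4809] [293.5236 235.409 ]
1.85 [0.4503 0.1338 0.2478] [295.6776 178.3155] [290.2626 235.174 ]
t 26.45 tcp [ 0.4312 -0.0337  0.1733] yaw 83.37 x [-0.0022 -0.0002 -1.    ] q [-0.34 -0.24  2.13 -0.    1.25 -1.8 ] F [-0.  -0.  -0.1] w 93.9
shift [-156.7   -0.2    0.4] rot [-0.03 -0.12  0.02]
```

View pics/cs.png

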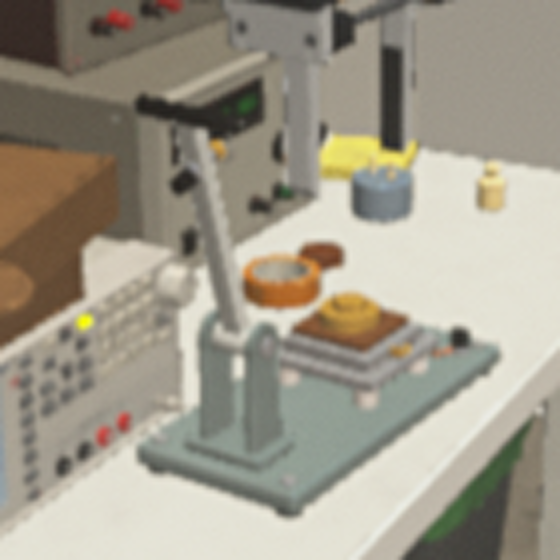

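```bash
python3 -m handwheel '[-50,0,0,0,0,0,-1, -100,0,0,0,0,0,-1, -150,0,0,0,0,0,-1, -160,30,0,0,0,0,-1, -160,75,-1,0,0,0,-1, -160,120,-2.5,0,0,0,-1, -160,165,-4,0,0,0,-1, -160,205,-5,0,0,0,-1, -160,225,-5,0,0,0,-1, -160,225,-5,0,0,0,-1, -160,225,-5,0,0,0,-1]' 20
python3 -c "
from h import *; plan([0.452,0.19,0.249],83.4)"
```

```text
clock: 27.55
ee_pos: [0.4527, 0.1899, 0.3328]
orientation: [0.089, 1.572, -0.092]
wrist_force: [0.0, 0.1, 0.8]
width: 0.0093
t 27.55 tcp [0.4527 0.1899 0.3328] yaw 83.4 x [-0.0029 -0.0019 -1.    ] q [ 0.17 -0.21  1.81 -0.    1.54 -1.29] F [0.  0.1 0.8] w 9.3
shift [83.8  0.2 -0.5] rot [ 0.   -0.15  0.13]
```

```bash
python3 -m handwheel '[40,0,0,0,0,0,-1, 80,0,0,0,0,0,-1, 83,0,0,0,0,0,-1, 83,0,0,0,0,0,-1]'
python3 -c "
from h import *; plan([0.4528,0.15,0.249],83.4); plan([0.443,0.075,0.249],83.4); shoot('wrist','w13')"
```

```text
clock: 27.95
ee_pos: [0.4528, 0.189, 0.251]
orientation: [0.091, 1.571, -0.093]
wrist_force: [-0.0, -0.3, 0.7]
width: 0.0005
t 27.95 tcp [0.4528 0.189  0.251 ] yaw 83.27 x [-0.002  -0.0014 -1.    ] q [ 0.16 -0.16  1.92 -0.    1.39 -1.29] F [-0.  -0.3  0.7] w 0.5
shift [  2.1 -38.8   4.6] rot [-0.13 -0.11  0.1 ]
t 27.95 tcp [0.4528 0.189  0.251 ] yaw 83.27 x [-0.002  -0.0014 -1.    ] q [ 0.16 -0.16  1.92 -0.    1.39 -1.29] F [-0.  -0.3  0.7] w 0.5
shift [   2.2 -114.4    3.6] rot [-0.13 -0.11  0.1 ]
```

View pics/w13.png

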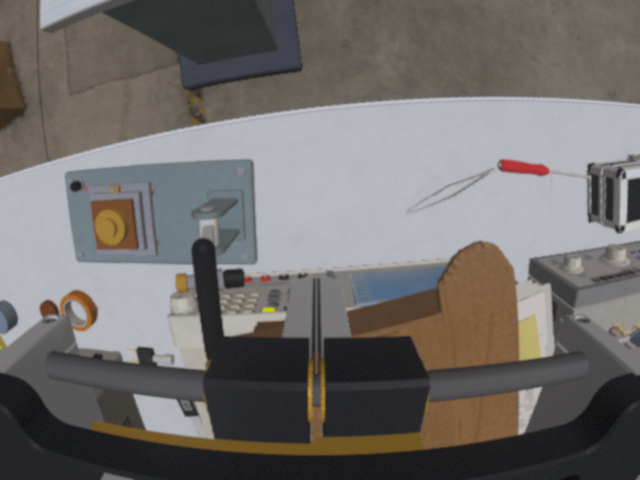

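```bash
python3 -m handwheel '[0,-20,0,0,0,0,-1, 0,-35,0,0,0,0,-1, 0,-45,0,0,0,0,-1, 0,-55,0,0,0,0,-1, 0,-63,0,0,0,0,-1, 0,-70,0,0,0,0,-1, 0,-76,0,0,0,0,-1, 0,-82,0,0,0,0,-1]'
python3 -c "
from h import *; plan([0.4528,0.15,0.249],83.4); shoot('side','sd14'); shoot('wrist','w14')"
python3 - <<'E'
import cv2
im=cv2.imread("pics/sd14.png")[130:290,230:390]; cv2.imwrite("pics/cs14.png",cv2.resize(im,None,fx=3.5,fy=3.5,interpolation=cv2.INTER_CUBIC))
E
```

```text
clock: 28.8
ee_pos: [0.4436, 0.1083, 0.2515]
orientation: [0.09, 1.569, -0.092]
wrist_force: [-0.4, 0.4, -0.5]
width: 0.0007
t 28.8 tcp [0.4436 0.1083 0.2515] yaw 83.37 x [-0.0001 -0.001  -1.    ] q [-0.01 -0.26  2.   -0.    1.4  -1.46] F [-0.4  0.4 -0.5] w 0.7
shift [ 2.5 42.5  4.3] rot [-0.03 -0.    0.06]
```

View pics/cs14.png

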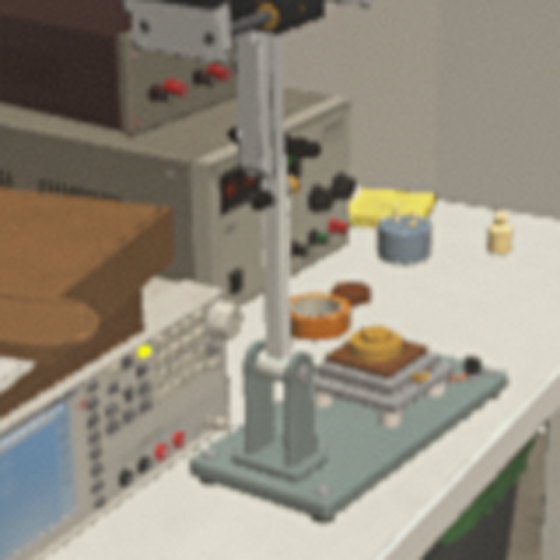

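View pics/w14.png

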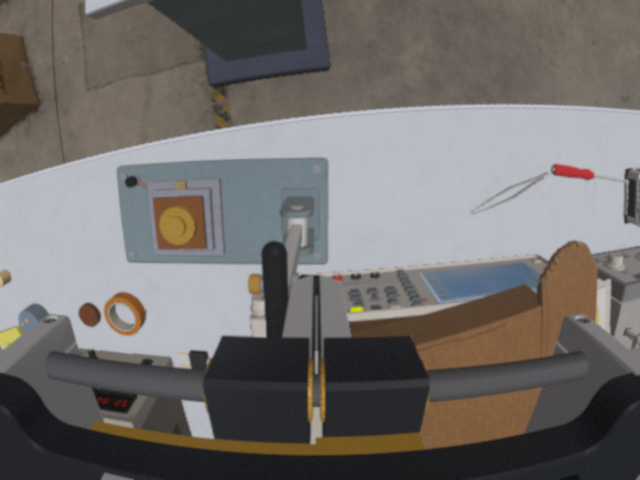

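```bash
python3 -m handwheel '[0,-5,0,0,0,0,-1, 0,-10,0,0,0,0,-1, 0,-15,0,0,0,0,-1, 0,-19,0,0,0,0,-1, 0,-22,0,0,0,0,-1, 0,-22,0,0,0,0,-1]'
python3 -c "
from h import *; plan([0.4528,0.15,0.249],83.4); shoot('side','sd15')
im=cv2.imread('pics/sd15.png')[130:290,230:390]; cv2.imwrite('pics/cs15.png',cv2.resize(im,None,fx=3.5,fy=3.5,interpolation=cv2.INTER_CUBIC))"
```

```text
clock: 29.5
ee_pos: [0.4411, 0.0865, 0.2516]
orientation: [0.091, 1.569, -0.092]
wrist_force: [-0.4, 0.8, 0.3]
width: 0.0005
t 29.5 tcp [0.4411 0.0865 0.2516] yaw 83.34 x [ 0.0001 -0.001  -1.    ] q [-0.06 -0.28  2.01 -0.    1.4  -1.51] F [-0.4  0.8  0.3] w 0.5
shift [ 2.5 64.5  4.2] rot [-0.06  0.01  0.06]
```

View pics/cs15.png

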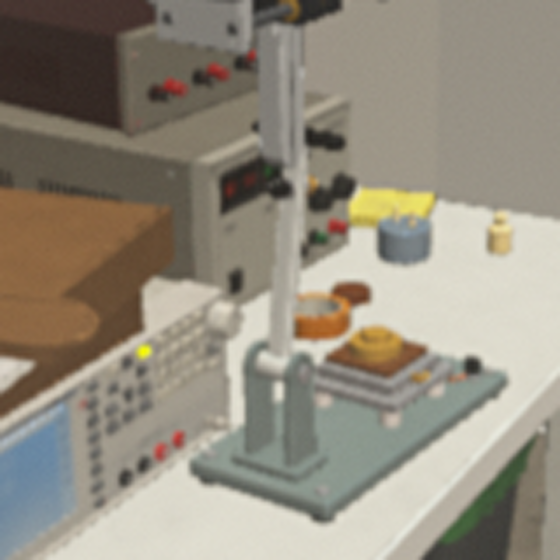

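```bash
python3 -m handwheel '[0,-8,0,0,0,0,-1, 0,-16,0,0,0,0,-1, 0,-22,0,0,0,0,-1, 0,-22,0,0,0,0,-1, 0,-22,0,0,0,0,-1, 0,-22,0,0,0,0,-1, 0,-22,0,0,0,0,-1]'
python3 -c "
from h import *; plan([0.4528,0.15,0.249],83.4); shoot('side','sd16')
im=cv2.imread('pics/sd16.png')[130:290,230:390]; cv2.imwrite('pics/cs16.png',cv2.resize(im,None,fx=3.5,fy=3.5,interpolation=cv2.INTER_CUBIC))"
```

```text
clock: 30.25
ee_pos: [0.4386, 0.0651, 0.2516]
orientation: [0.09, 1.569, -0.091]
wrist_force: [0.6, 0.1, -0.1]
width: 0.0003
t 30.25 tcp [0.4386 0.0651 0.2516] yaw 83.38 x [-0.     -0.0009 -1.    ] q [-0.11 -0.29  2.03 -0.    1.41 -1.56] F [ 0.6  0.1 -0.1] w 0.3
shift [ 2.5 86.   4.4] rot [-0.02  0.01  0.05]
```

View pics/cs16.png

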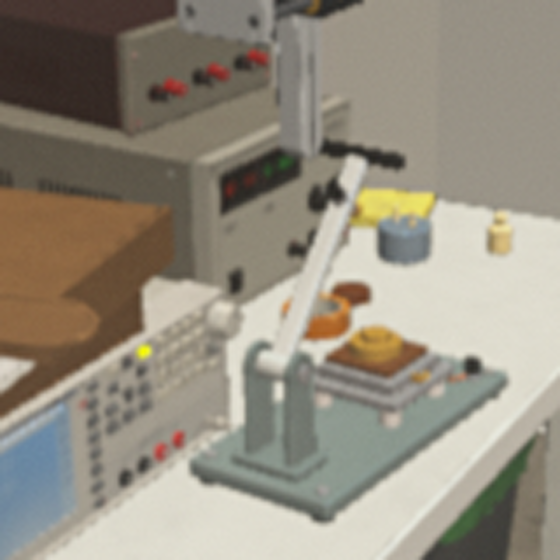

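```bash
python3 -m handwheel '[-30,0,0,0,0,0,-1, -70,0,0,0,0,0,-1, -80,-20,-10,0,0,0,-1, -80,-40,-20,0,0,0,-1, -80,-60,-30,0,0,0,-1, -80,-60,-30,0,0,0,-1, -80,-60,-30,0,0,0,-1, -80,-60,-30,0,0,0,-1, -80,-60,-30,0,0,0,-1, -80,-60,-30,0,0,0,-1, -80,-60,-30,0,0,0,-1]'
python3 -c "
from h import *; plan([0.4528,0.15,0.249],83.4); shoot('side','sd17'); shoot('wrist','w17'); shoot('top','tp17')
im=cv2.imread('pics/sd17.png')[130:290,230:390]; cv2.imwrite('pics/cs17.png',cv2.resize(im,None,fx=3.5,fy=3.5,interpolation=cv2.INTER_CUBIC))"
```

```text
clock: 31.4
ee_pos: [0.402, 0.0092, 0.3315]
orientation: [0.09, 1.569, -0.091]
wrist_force: [-0.4, 0.4, -0.4]
width: 0.0004
t 31.4 tcp [0.402  0.0092 0.3315] yaw 83.41 x [-0.0002 -0.0009 -1.    ] q [-0.26 -0.45  2.   -0.    1.59 -1.72] F [-0.4  0.4 -0.4] w 0.4
shift [ 82.4 145.7  34.4] rot [ 0.01 -0.01  0.05]
```

View pics/cs17.png

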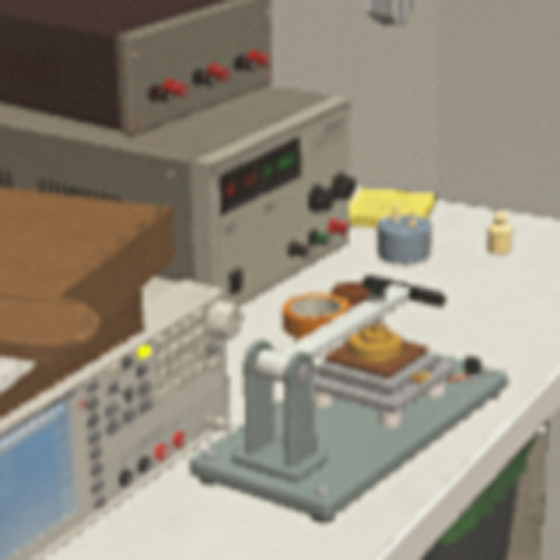

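View pics/w17.png

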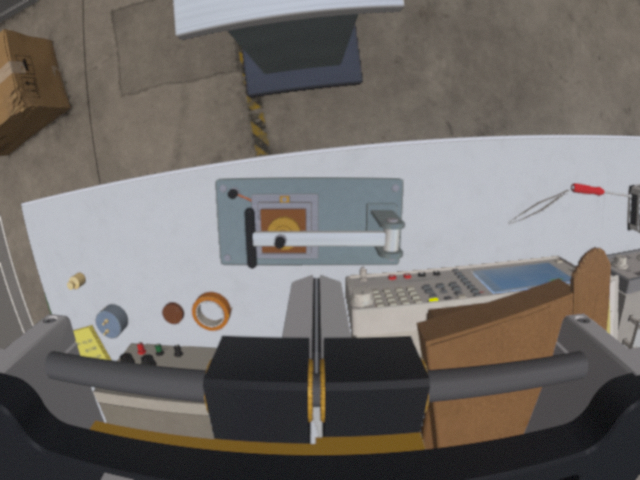

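```bash
python3 -m handwheel '[-5,0,0,0,0,0,-1, -5,0,0,0,0,0,-1, -5,0,0,0,0,0,-1, -5,0,0,0,0,0,-1, -5,0,0,0,0,0,-1, -5,0,0,0,0,0,-1]'
python3 - <<'E'
from h import *
P,im=shoot('side','sd18'); W,iw=shoot('wrist','w18')
h=np.array([.4453,.09,.094]); Y=np.array([.114,.9935,0])
for th in (-.05,0,.05,.1):
    p=h-Y*.16*np.cos(th)+np.array([0,0,.16*np.sin(th)]); print(th,p,w2pix(P,"side",p),w2pix(W,"wrist",p))
cv2.imwrite('pics/cs18.png',cv2.resize(im[190:260,290:390],None,fx=7,fy=7,interpolation=cv2.INTER_CUBIC))
cv2.imwrite('pics/cw18.png',cv2.resize(iw[160:280,200:420],None,fx=3.6,fy=3.6,interpolation=cv2.INTER_CUBIC))
E
```

```text
clock: 32.15
ee_pos: [0.4018, 0.0089, 0.3366]
orientation: [0.09, 1.569, -0.092]
wrist_force: [0.5, 0.4, -0.0]
width: 0.0005
-0.05 [ 0.4271 -0.0688  0.086 ] [344.4444 215.5319] [253.111  235.1259]
0 [ 0.4271 -0.069   0.094 ] [344.512  212.6897] [251.8135 236.9511]
0.05 [ 0.4271 -0.0688  0.102 ] [344.4981 209.8832] [250.8168 238.8417]
0.1 [ 0.4272 -0.0682  0.11  ] [344.4023 207.118 ] [250.1398 240.7969]
```

View pics/cs18.png

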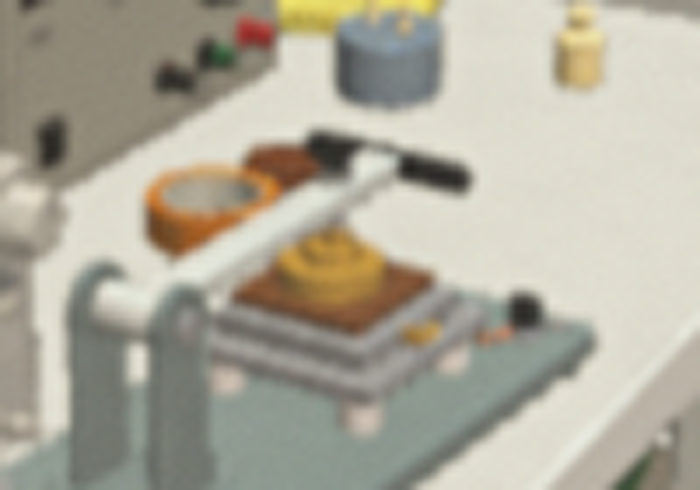

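View pics/cw18.png

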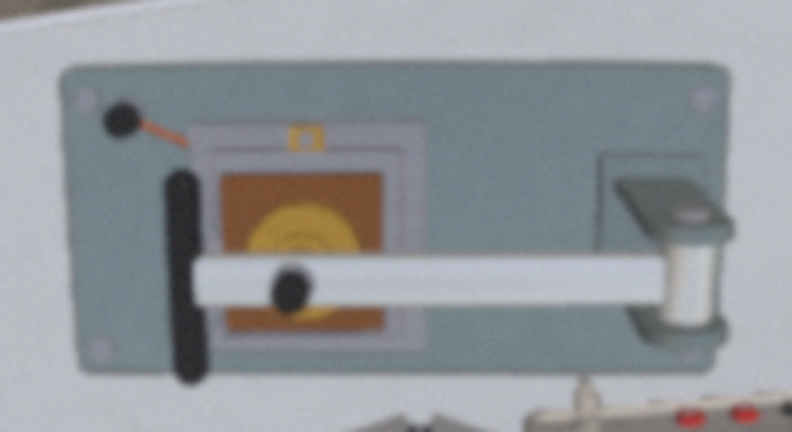

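```bash
python3 - <<'E'
from h import *
a=cv2.imread("pics/top0.png")[50:290]; b=cv2.imread("pics/tp17.png")[50:290]
d=cv2.absdiff(a,b).max(2); cv2.imwrite("pics/diff.png",np.vstack([b,cv2.cvtColor(cv2.convertScaleAbs(d,alpha=3),cv2.COLOR_GRAY2BGR)]))
E
```

```text
(no output)
```

View pics/diff.png

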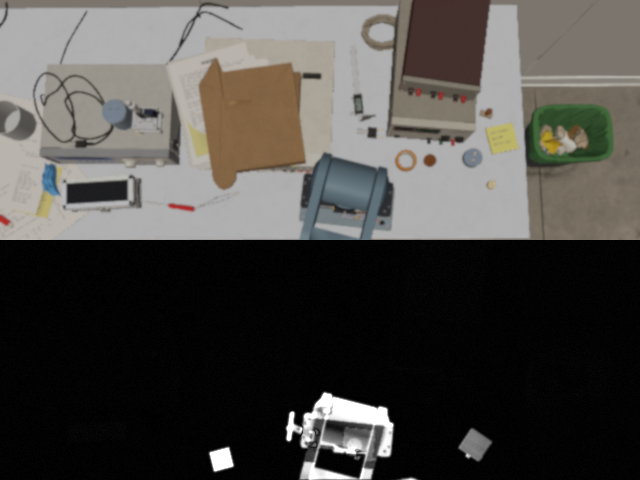

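The before/after difference shows changes only where the specimen (221,460) and lower electrode (475,445) were, and at the holder and robot. The other bench items have not moved.

```bash
python3 -c "
from bench import robot; print(robot.close_job())"
```

```text
the job is handed in; nothing more can be done
None
```

The stack is built on the table in the order asked, the contact arm is down with its foot on the boss, and the job is handed in at about 32 s of the 72 s.

I put the upper electrode aside on the bench first. Then I placed the lower electrode, the specimen and the upper electrode (boss up), and pushed the contact arm past upright so it sank by its own weight.

**Stack:** The last wrist view before the arm closed shows every piece fully carried, but not perfectly centred:
- The lower electrode is within about 1 mm of the table centre.
- The specimen is 1.6 to 1.8 mm off the lower electrode's centre in each direction, which leaves about 3 mm of margin at the tightest edges.
- The upper electrode is about 1.5 mm off the table centre, so by calculation the foot's whole face lies within the boss. The arm hides the contact itself in the wrist view.

These figures depend on a calibration good to about 2 mm, and my repeated readings differed by about 1 mm.

**Arm:** The side view puts the cross bar within about 1 pixel of where a level arm would have it. The later views show the stack undisturbed.

**Everything else:** A before/after comparison from the top camera shows no movement of the other bench items. The robot and gripper hide the area around the holder in that view. At hand-in the gripper was clear of everything, about 0.34 m above the bench, and no check failed.

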